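# Move a hanging serving board over the end stops from one rail of its stand to the next

### The arm

A 6-joint arm with a two-finger parallel gripper is mounted at the origin on a cart in front of the work surface, level with it; the furniture and walls round the work are solid. World frame = base frame: x ahead of the robot, y to its left, z up, the work surface at z = 0. Lengths are in m, angles in rad, forces in N, time in s.
With the tool pointing down it reaches from about 0.25 to 0.775 m from the base axis. Payload 4 kg.
Tool frame: the origin (TCP) lies at the very end of the fingers, on their centre line; the grasp point (between the pads) lies 19 mm behind it; z points along the fingers, x is the direction in which the jaws open and shut, and the axes are right-handed (so a half turn about z gives the same grasp; the last joint's range is limited). The gripper opens to 94 mm and grips with 3 to 60 N. Pads are 16 mm wide; open, the fingers measure 119 mm over their backs; the gripper's body (75 mm by 177 mm) begins 78 mm behind the grasp point.
Start: joints at [1.029, 0.087, 1.371, -0, 1.684, -0.103], TCP at [0.234, 0.498, 0.169] pointing down, gripper open.
Joint ranges: [-3.1, 3.1], [-0.76, 2.03], [0.27, 2.55], [-1.08, 4.22], [0.17, 2.65], [-2.57, 2.57]. Speed limits (rad/s): [2.79, 2.79, 3.14, 3.14, 3.14, 3.14].

### API

Orientations are given as [roll, pitch, yaw] about the fixed x, y, z axes, in that order (R = Rz(yaw) Ry(pitch) Rx(roll)).
In Python, from bench import robot, cams, ticket gives the robot as it stands.
- The arm moves only by the tool jog_arm, never from a script. Its argument "series" is a list of rows, each an object of numbers: "x", "y", "z": the shift along the tool's x, y, z in m; "rx", "ry", "rz": the turn, a rotation vector about the tool's x, y, z in degrees. A call has 1 to 12 rows; each row shifts and turns the pose as measured when the row begins, along the tool's axes as they then stand; what a row does not reach is not made up. A row lasts 1/12 s, in which the tool goes at most 41.7 mm and 7.16 degrees, less where a joint would pass 70% of its speed; a pose out of reach is approached as far as the arm can. A call with a gripper value outside its range is refused whole. "claw" is the opening, from 0 (shut) to 1 (fully open), set as the call begins (left out, the last holds). The fingers move at their own pace and stop on an object; the grip force is fixed at half the most. Time passes only in rows, so rows that do not move let the fingers close. It gives the time, the measured TCP pose, the force and the opening at its end, in the units of the state.
- robot.get_obs(): the state, without advancing time (a new reading comes with each control period).
- cams.snapshot(name): name is "side" or "top"; returns a dict with "img" (400x640x3 uint8, red, green, blue), "mtx" (3x3 intrinsics, pixels), "k1" (the pictures are not rectified: a ray, as slopes to the right and down, at radius r is drawn at 1 + k1 r^2 times it, then the intrinsics apply), "origin" and "attitude" of the camera in the world. Camera axes: x right, y down, z forward; pixel columns grow to the right and rows downward; lengths in m; the calibration is good to about 2 mm. A picture is of the moment at which its call begins. There is no depth.
- ticket.close_job(): hands the job in, once; it reports no verdict.
Trained networks look in a picture, given as the dict that the camera call returned (one of the last four; its "shot" number tells which), for a name from the list of things; names that differ only in an ending like _2 or _b are one class to them, and where a whole thing is asked for, a point or a joint stands for the part that bears it (a point fixed in the world has none). Each returns a list of dicts, best first, with "p" (0 to 1); they miss things now and then, are a little off and sometimes report something else, mostly with a low value. They report only what shows in the picture. A call takes as long as a camera call.
- cams.look_for(thing, picture): "bbox" ([left, top, width, height] in pixels, round what is visible of it).
The state is a dict: "time": time; "joint_positions": joint angles; "qvel": joint speeds; "joint_torque": joint torques, N m; "tool_pos": TCP position; "ee_rot": TCP orientation; "wrist_force": force on the tool from outside, world axes, zero at the start; "wrist_torque": the same for the moment, N m; "width": finger opening in m.
Only numpy, scipy, OpenCV 4.12 (cv2) and the standard library are available. Lean on these libraries where they do the work, as an engineer would, in place of code of your own. Each camera call takes 0.05 s, during which the arm holds its last target.

### The job

Lift the wooden serving board off the left rail of the board stand, over the rail's upturned end, and hang it by its hand hole on the right rail behind that rail's upturned end, pushed right back against the back plate. The stand just stands on the worktop, so work gently and feel your way: do not shove, tip or lift the stand, do not force or drop the board on it, and leave the mug, onion and small tin alone.

Things in the scene. Friction and masses are not known exactly. Their poses are not given: they have to be found in the camera images.
- stand: Steel board stand, 2.8 kg, loose on the worktop: 10 N or so sideways shifts it. Base 210 x 240 x 12 mm; two posts at x = +95 mm, 255 mm high; from each a round 10 mm rail runs level along the stand's -x, to the robot: left rail y = +75 mm, right rail y = -75 mm. Origin: under the base, midway between the rails; x away from the robot along the rails, y left, z up.
- left_tip (a point): Top of the left rail's end stop, an upturned 10 mm stub with a rounded top, 235 mm above the worktop. The top is 15 mm above the rail's upper side, 20 mm above its axis, 25 mm above its underside. The stub's middle is at the stand's x = -65 mm; the rail is straight from x = -56 mm to the post. Axes as the stand's.
- right_tip_mark (a point): A point fixed to the stand, level with left_tip. The right rail is the same as the left one but sits on its post by a height clamp (it holds fast): the true top of its end stop, like the whole rail, lies straight above or below this mark by up to 18 mm either way. That height is not measured: feel for it or look.
- right_home_mark (a point): Centre of the right rail's steel back plate (88 mm wide, 62 mm high, hung below the rail) on its rubber front face, x = +23 mm in the stand, if the rail were as high as the left one (it shares the right rail's unknown height). A board pushed home has its mid-plane 6 mm in front of this. The left rail has the same plate.
- board_grip (a point): Where to hold the board, in its top bar: 14 mm under the top edge, 30 mm over the hand hole's upper edge, 60 mm over its lower edge. Hole 60 mm wide, 30 mm tall: a rail through it leaves 20 mm of lift, an end stop needs 15. It starts hanging on the left rail, square to it. Axes: x through the thickness, away from the robot, y left, z up.
- serving_board: The serving board: plain light wood, 12 mm thick (x), 130 mm wide (y), 200 mm tall (z), 0.17 to 0.31 kg, rounded corners, hand hole near the top. Origin: middle of its bottom edge, 186 mm below board_grip; same axes.
- mug: White mug, 94 mm high, standing behind the stand to the left. Origin under its middle. Leave it alone.
- red_onion: Red onion, 82 mm high, on the worktop to the right. Origin under its middle. Leave it alone.
- small_tin: Low food tin, 75 mm across, 58 mm high, standing behind the stand. Origin under its middle. Leave it alone.

How it is judged:
By the outcome, as a careful person would: the job done as asked, in the order asked, and still so for the second after the job is handed in, with the robot touching nothing.
It also fails if it takes over 64 s, if anything falls off the work surface, if the arm or the gripper's body presses on something with over 40 N, if the wrist force passes 120 N, or if a joint passes its speed limit or range.

## Working session

There is one attempt and no reset: what is moved stays moved. The work goes in short steps, Python scripts to look and compute and a tool call to move; the robot and the scene stay as the last step left them, time stands still between calls to the robot, and variables do not carry over. Pictures are saved under pics/ and viewed, and the job is handed in when it is done.

Besides the shell and the picture viewer there is one more tool, called after "Emit:" by a JSON object that holds its "op" and its "data", one argument or row to a line. jog_arm: Moves the arm, as the interface text tells. Its arguments: {"type":"object","properties":{"series":{"type":"array","items":{"type":"object","properties":{"x":{"type":"number"},"y":{"type":"number"},"z":{"type":"number"},"rx":{"type":"number"},"ry":{"type":"number"},"rz":{"type":"number"}}}},"claw":{"type":"number"}},"required":["series"]}

```bash
ls; mkdir -p pics; python3 - <<'E'
from bench import robot,cams
import cv2,numpy as np
o=robot.get_obs()
for k in o: print(k,np.round(o[k],4))
for n in("side","top"):
    s=cams.snapshot(n); cv2.imwrite(f"pics/{n}0.png",s["img"][:,:,::-1])
    print(n,s["mtx"],s["k1"],s["origin"],s["attitude"],s["shot"])
    for t in["stand","left_tip","right_tip_mark","right_home_mark","board_grip","serving_board","mug","red_onion","small_tin"]:
        print(t,[(np.round(d["bbox"],1).tolist(),round(d["p"],2)) for d in cams.look_for(t,s)[:2]])
E
```

```text
pics
time 0.0
joint_positions [ 1.0289  0.088   1.3723 -0.      1.6836 -0.1031]
qvel [ 0.0027 -0.     -0.0004  0.0005 -0.0004 -0.0007]
joint_torque [ 1.80000e-03 -3.40162e+01 -3.02441e+01  7.20000e-02  3.27000e-02
 -2.00000e-04]
tool_pos [0.2334 0.4973 0.1677]
ee_rot [-3.1414e+00  2.2000e-03  1.1320e+00]
wrist_force [-0.3083  0.1647 -0.0059]
wrist_torque [ 0.0086 -0.008   0.0141]
width 0.0941
side [[370.34772201   0.         317.15857791]
 [  0.         370.34772201 203.33673972]
 [  0.           0.           1.        ]] 0.010736800027469405 [0.36629941 0.48472178 0.97255437] [-2.57202878e+00 -1.47074813e-03 -2.70493888e+00] 1
stand [([248.1, 179.3, 123.9, 144.4], 0.83)]
left_tip [([247.4, 178.9, 119.1, 140.9], 0.77)]
right_tip_mark [([248.9, 178.0, 114.7, 142.8], 0.94)]
right_home_mark []
board_grip [([286.2, 231.4, 39.0, 75.0], 0.78)]
serving_board [([286.0, 231.7, 34.9, 71.9], 0.78)]
mug [([246.7, 179.1, 120.0, 142.1], 0.68), ([190.4, 250.9, 42.6, 49.1], 0.56)]
red_onion [([394.0, 176.3, 25.9, 20.7], 0.77)]
small_tin [([224.9, 218.8, 27.7, 30.0], 0.6)]
top [[399.17697038   0.         318.52096105]
 [  0.         399.17697038 201.06970654]
 [  0.           0.           1.        ]] 0.003369017888611045 [0.3550925  0.01104911 1.36743074] [-2.94806492 -0.01784513 -1.56585233] 2
stand [([243.2, 163.8, 79.1, 94.8], 0.64)]
left_tip [([240.3, 167.6, 85.3, 92.2], 0.69)]
right_tip_mark [([242.4, 167.1, 78.3, 92.3], 0.61)]
right_home_mark [([241.8, 166.6, 80.9, 89.6], 0.93), ([228.7, 212.1, 47.8, 18.6], 0.43)]
board_grip [([229.3, 213.6, 46.6, 15.7], 0.96)]
serving_board [([227.2, 208.6, 47.9, 20.4], 0.7)]
mug [([224.0, 143.6, 30.3, 29.5], 0.61)]
red_onion [([375.3, 254.9, 24.2, 26.5], 0.92)]
small_tin [([268.6, 143.9, 22.4, 24.7], 0.88), ([239.5, 166.9, 79.9, 91.7], 0.27)]
```

```bash
python3 - <<'E'
import cv2
a=cv2.imread("pics/side0.png");b=cv2.imread("pics/top0.png")
cv2.imwrite("pics/a.png",cv2.resize(a[150:350,170:440],None,fx=2.9,fy=2.9,interpolation=cv2.INTER_CUBIC))
cv2.imwrite("pics/b.png",cv2.resize(b[120:300,200:420],None,fx=3.3,fy=3.3,interpolation=cv2.INTER_CUBIC))
E
```

```text
(no output)
```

View pics/a.png

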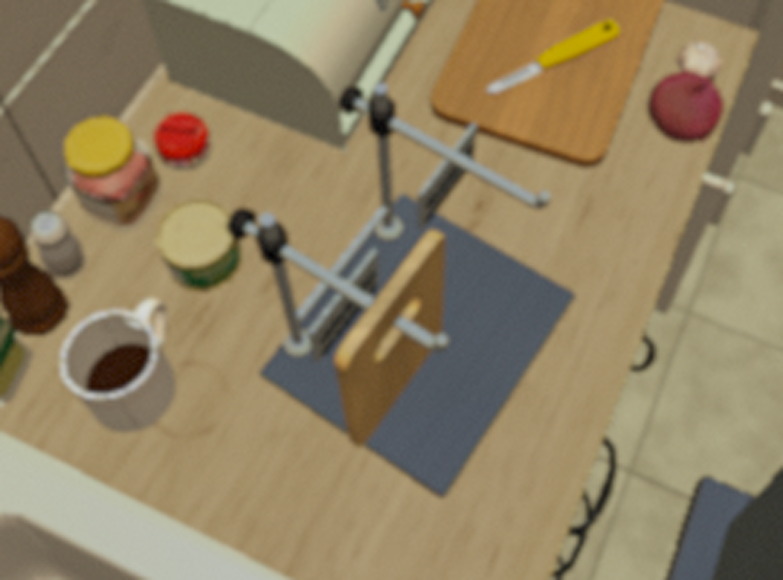

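View pics/b.png

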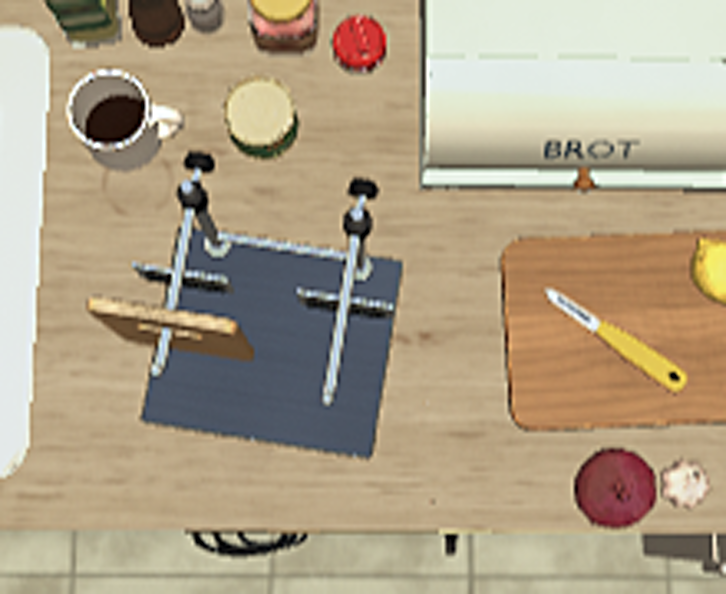

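View pics/side0.png

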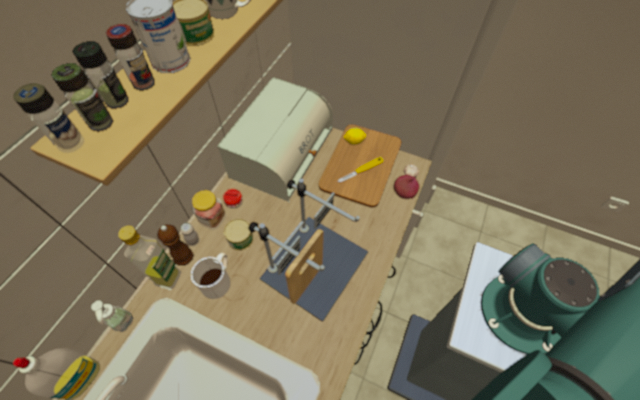

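View pics/top0.png

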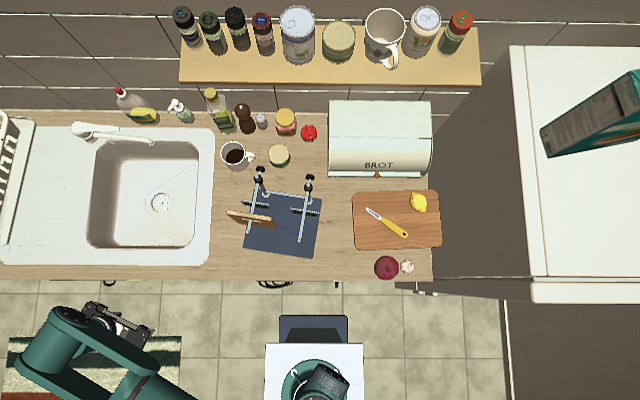

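```bash
cat > h.py <<'E'
import numpy as np,cv2
from scipy.spatial.transform import Rotation as R
from scipy.optimize import least_squares
C={"side":(370.34772201,317.15857791,203.33673972,.0107368,[0.36629941,0.48472178,0.97255437],[-2.57202878,-1.47074813e-03,-2.70493888]),
"top":(399.17697038,318.52096105,201.06970654,.003369,[0.3550925,0.01104911,1.36743074],[-2.94806492,-0.01784513,-1.56585233])}
def proj(n,P):
    f,cx,cy,k,o,a=C[n]; q=(np.atleast_2d(P)-o)@R.from_euler("xyz",a).as_matrix()
    s=q[:,:2]/q[:,2:]; s=s*(1+k*(s**2).sum(1,keepdims=True)); return s*f+[cx,cy]
def tri(obs,z=None):
    # obs list (cam,px); solve 3D
    fn=lambda p:np.concatenate([(proj(n,p)[0]-u) for n,u in obs]) if z is None else np.concatenate([(proj(n,[p[0],p[1],z])[0]-u) for n,u in obs])
    r=least_squares(fn,[.5,.1,.1] if z is None else [.5,.1]); return r.x,r.fun
def ca(u,v): return (170+(u+.5)/2.9-.5,150+(v+.5)/2.9-.5)
def cb(u,v): return (200+(u+.5)/3.3-.5,120+(v+.5)/3.3-.5)
def S2W(p,P):
    c,s=np.cos(p[2]),np.sin(p[2]); P=np.atleast_2d(P).astype(float)
    return np.c_[p[0]+c*P[:,0]-s*P[:,1],p[1]+s*P[:,0]+c*P[:,1],P[:,2]]
E
python3 - <<'E'
from h import *
# stand pts
L=[("side",ca(442,494),(-.105,.12,.012),0),("side",ca(574,295),(-.105,-.12,.012),0),("side",ca(263,373),(.105,.12,.012),0),("side",ca(406,197),(.105,-.12,.012),0),
("top",cb(142,420),(-.105,.12,.012),0),("top",cb(372,458),(-.105,-.12,.012),0),("top",cb(403,261),(.105,-.12,.012),0),
("side",ca(442,340),(-.065,.075,.232),0),("top",cb(156,371),(-.065,.075,.232),0),
("side",ca(543,199),(-.065,-.075,.232),1),("top",cb(328,399),(-.065,-.075,.232),1)]
def fn(p):
    return np.concatenate([proj(n,S2W(p,np.array(P)+[0,0,p[3]*d]))[0]-u for n,u,P,d in L])
for f in(1,):
    r=least_squares(fn,[.5,.1,0,0],loss="soft_l1"); print(r.x,np.degrees(r.x[2])); print(fn(r.x).reshape(-1,2).round(1))
for nm,a,b in(("Ltip",ca(442,340),cb(156,371)),("Rtip",ca(543,199),cb(328,399)),("bTopLeft",ca(341,360),cb(90,302)),("bTopRight",ca(436,234),cb(237,325))):
    print(nm,tri([("side",a),("top",b)]))
E
```

```text
[ 0.54256509  0.11105577 -0.15446076 -0.01064915] -8.849949885673865
[[ 1.8  2.1]
 [ 2.6 -0.4]
 [-0.9  0.2]
 [-0.3 -2. ]
 [-0.8  1.1]
 [-0.2  1.1]
 [ 0.2  0.4]
 [-0.5 -0.8]
 [ 0.1 -1.3]
 [-0.2  0.1]
 [ 0.  -1. ]]
Ltip (array([0.48759309, 0.19566809, 0.23024211]), array([ 0.31586386,  0.121411  , -0.03468948, -0.44920408]))
Rtip (array([0.46540993, 0.04707162, 0.22218712]), array([ 0.40756946,  0.160042  , -0.0275792 , -0.53589239]))
bTopLeft (array([0.54217756, 0.24970568, 0.25625085]), array([ 0.06782304,  0.02497681, -0.01288984, -0.09846166]))
bTopRight (array([0.52533115, 0.12521114, 0.24708201]), array([ 0.23038508,  0.08675502, -0.03223908, -0.3120536 ]))
```

Emit:
{"op": "jog_arm", "data": {
  "series": [
    {"z": -0.02,"rz": 6.7},
    {"z": -0.02,"rz": 6.7},
    {"z": -0.02,"rz": 6.7},
    {"z": -0.02,"rz": 6.7},
    {"z": -0.02,"rz": 6.7},
    {"z": -0.02,"rz": 6.7},
    {"z": -0.02,"rz": 6.7},
    {"z": -0.02,"rz": 6.7},
    {"z": -0.02,"rz": 6.7},
    {"z": -0.02,"rz": 6.7},
    {"z": -0.02,"rz": 6.7},
    {}
  ],
  "claw": 0.6
}}

```text
invalid input
```

```bash
cat >> h.py <<'E'
ST=np.array([.5415,.1112,-.152])
def pose(o=None):
    from bench import robot
    o=o or robot.get_obs(); return np.array(o["tool_pos"]),R.from_euler("xyz",o["ee_rot"]),o
def info(target_s=None,zt=None,yaw=None):
    p,r,o=pose(); c,s=np.cos(ST[2]),np.sin(ST[2]); d=p-[ST[0],ST[1],0]
    print("t",round(o["time"],2),"p",p.round(4),"rpy",np.array(o["ee_rot"]).round(4),"stand xyz",np.round([c*d[0]+s*d[1],-s*d[0]+c*d[1],p[2]],4),"w",round(o["width"],4),"F",np.round(o["wrist_force"],2),"M",np.round(o["wrist_torque"],2),"q",np.round(o["joint_positions"],2))
    if target_s is not None:
        T=S2W(ST,target_s)[0]; print("target",T.round(4),"tool shift",r.inv().apply(T-p).round(4))
    Rt=R.from_matrix(np.array([[c,s,0],[s,-c,0],[0,0,-1.]]).T)
    print("turn to square (deg, tool)",np.degrees((r.inv()*Rt).as_rotvec()).round(2))
E
python3 - <<'E'
from h import *
info((-.02,.074,.31))
E
```

```text
t 1.0 p [0.2337 0.4979 0.1689] rpy [-3.1415e+00 -1.0000e-04  1.1320e+00] stand xyz [-0.3628  0.3357  0.1689] w 0.0944 F [-1.18 -0.32 -0.95] M [-0.01  0.02  0.07] q [ 1.03  0.09  1.37  0.    1.68 -0.1 ]
target [0.5329 0.1874 0.31  ] tool shift [-0.154   0.4028 -0.1411]
turn to square (deg, tool) [-1.000e-02 -0.000e+00  7.357e+01]
```

Emit:
{"op": "jog_arm", "data": {
  "series": [
    {"z": -0.02,"rz": 6.7},
    {"z": -0.02,"rz": 6.7},
    {"z": -0.02,"rz": 6.7},
    {"z": -0.02,"rz": 6.7},
    {"z": -0.02,"rz": 6.7},
    {"z": -0.02,"rz": 6.7},
    {"z": -0.02,"rz": 6.7},
    {"z": -0.02,"rz": 6.7},
    {"z": -0.02,"rz": 6.7},
    {"z": -0.02,"rz": 6.7},
    {"z": -0.01,"rz": 6.7},
    {"z": 0}
  ],
  "claw": 0.6
}}

```text
invalid input
```

```bash
python3 - <<'E'
from h import *
info((-.02,.074,.34))
E
```

```text
t 1.0 p [0.2337 0.4979 0.1689] rpy [-3.1415e+00 -1.0000e-04  1.1320e+00] stand xyz [-0.3628  0.3357  0.1689] w 0.0944 F [-1.18 -0.32 -0.95] M [-0.01  0.02  0.07] q [ 1.03  0.09  1.37  0.    1.68 -0.1 ]
target [0.5329 0.1874 0.34  ] tool shift [-0.154   0.4028 -0.1711]
turn to square (deg, tool) [-1.000e-02 -0.000e+00  7.357e+01]
```

Emit:
{"op": "jog_arm", "data": {
  "series": [
    {"x": 0,"y": 0,"z": -0.02,"rx": 0,"ry": 0,"rz": 6.7},
    {"x": 0,"y": 0,"z": -0.02,"rx": 0,"ry": 0,"rz": 6.7}
  ],
  "claw": 0.6
}}

```text
time: 1.17
tool_pos: [0.2321, 0.4953, 0.2043]
ee_rot: [3.14, 0.011, 0.891]
wrist_force: [0.3, 0.4, 1.4]
width: 0.0837
```

Emit:
{"op": "jog_arm", "data": {
  "series": [
    {"x": 0,"y": 0,"z": -0.02,"rx": 0,"ry": 0,"rz": 6.7},
    {"x": 0,"y": 0,"z": -0.02,"rx": 0,"ry": 0,"rz": 6.7},
    {"x": 0,"y": 0,"z": -0.02,"rx": 0,"ry": 0,"rz": 6.7},
    {"x": 0,"y": 0,"z": -0.02,"rx": 0,"ry": 0,"rz": 6.7},
    {"x": 0,"y": 0,"z": -0.02,"rx": 0,"ry": 0,"rz": 6.7},
    {"x": 0,"y": 0,"z": -0.02,"rx": 0,"ry": 0,"rz": 6.7},
    {"x": 0,"y": 0,"z": -0.02,"rx": 0,"ry": 0,"rz": 6.7},
    {"x": 0,"y": 0,"z": -0.01,"rx": 0,"ry": 0,"rz": 6.7},
    {"x": 0,"y": 0,"z": 0,"rx": 0,"ry": 0,"rz": 6.7},
    {"x": 0,"y": 0,"z": 0,"rx": 0,"ry": 0,"rz": 0}
  ]
}}

```text
time: 2.0
tool_pos: [0.2332, 0.4971, 0.3662]
ee_rot: [3.138, 0.001, -0.219]
wrist_force: [-0.0, 0.1, 0.4]
width: 0.0564
```

```bash
python3 - <<'E'
from h import *
info((-.02,.074,.34))
E
```

```text
t 2.0 p [0.2332 0.4971 0.3662] rpy [ 3.138e+00  1.300e-03 -2.185e-01] stand xyz [-0.3632  0.3347  0.3662] w 0.0564 F [-0.01  0.12  0.41] M [-0.09  0.01  0.01] q [1.03 0.14 0.92 0.   2.08 1.25]
target [0.5329 0.1874 0.34  ] tool shift [0.3598 0.2372 0.0266]
turn to square (deg, tool) [ 0.21  0.08 -3.81]
```

Emit:
{"op": "jog_arm", "data": {
  "series": [
    {"x": 0.03,"y": 0.02,"z": 0,"rx": 0,"ry": 0,"rz": -3.8},
    {"x": 0.03,"y": 0.02,"z": 0,"rx": 0,"ry": 0,"rz": 0},
    {"x": 0.03,"y": 0.02,"z": 0,"rx": 0,"ry": 0,"rz": 0},
    {"x": 0.03,"y": 0.02,"z": 0,"rx": 0,"ry": 0,"rz": 0},
    {"x": 0.03,"y": 0.02,"z": 0,"rx": 0,"ry": 0,"rz": 0},
    {"x": 0.03,"y": 0.02,"z": 0,"rx": 0,"ry": 0,"rz": 0},
    {"x": 0.03,"y": 0.02,"z": 0,"rx": 0,"ry": 0,"rz": 0},
    {"x": 0.03,"y": 0.02,"z": 0,"rx": 0,"ry": 0,"rz": 0},
    {"x": 0.03,"y": 0.02,"z": 0,"rx": 0,"ry": 0,"rz": 0},
    {"x": 0.03,"y": 0.02,"z": 0,"rx": 0,"ry": 0,"rz": 0},
    {"x": 0.03,"y": 0.02,"z": 0,"rx": 0,"ry": 0,"rz": 0},
    {"x": 0,"y": 0,"z": 0,"rx": 0,"ry": 0,"rz": 0}
  ]
}}

```text
time: 3.0
tool_pos: [0.5403, 0.2247, 0.358]
ee_rot: [3.134, 0.011, -0.098]
wrist_force: [-0.4, 0.9, -1.2]
width: 0.0566
```

```bash
python3 - <<'E'
from h import *
info((-.02,.074,.30))
from bench import cams
for n in("side","top"):
    s=cams.snapshot(n); i=s["img"][:,:,::-1]; i=i[150:350,170:440] if n=="side" else i[120:300,200:420]
    cv2.imwrite(f"pics/{n}1.png",cv2.resize(i,None,fx=2.9,fy=2.9,interpolation=cv2.INTER_CUBIC))
E
```

```text
t 3.0 p [0.5403 0.2247 0.358 ] rpy [ 3.134   0.0107 -0.098 ] stand xyz [-0.0183  0.112   0.358 ] w 0.0566 F [-0.43  0.93 -1.24] M [-0.07  0.04  0.02] q [ 0.3   0.23  0.83 -0.    2.09  0.4 ]
target [0.5329 0.1874 0.3   ] tool shift [-0.0031  0.0375  0.0583]
turn to square (deg, tool) [0.45 0.6  3.1 ]
```

View pics/side1.png

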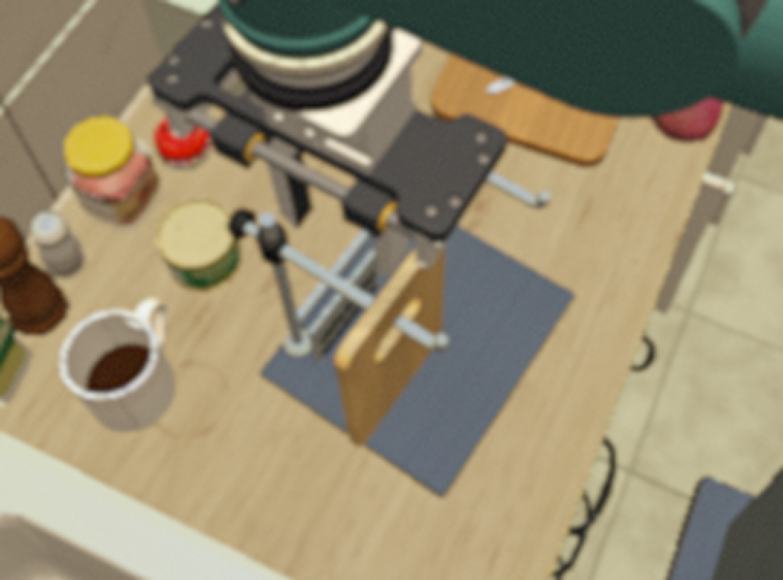

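View pics/top1.png

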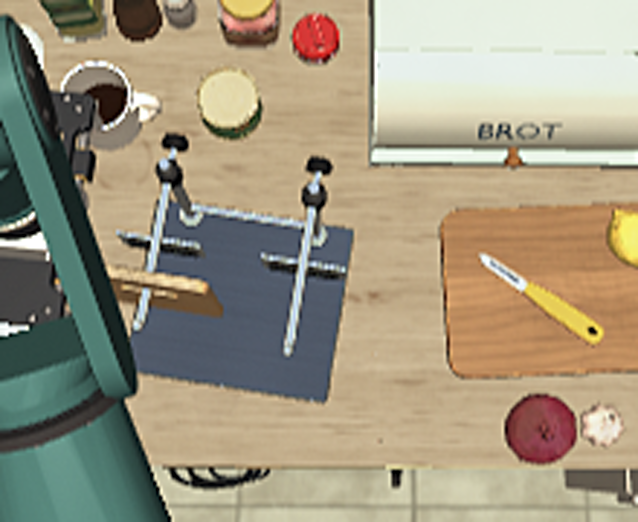

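Emit:
{"op": "jog_arm", "data": {
  "series": [
    {"x": 0,"y": 0.018,"z": 0.01,"rx": 0.4,"ry": 0.6,"rz": 3.0},
    {"x": 0,"y": 0.01,"z": 0.01,"rx": 0,"ry": 0,"rz": 0},
    {"x": 0,"y": 0,"z": 0,"rx": 0,"ry": 0,"rz": 0},
    {"x": 0,"y": 0,"z": 0,"rx": 0,"ry": 0,"rz": 0}
  ]
}}

```text
time: 3.43
tool_pos: [0.5303, 0.2042, 0.34]
ee_rot: [-3.137, 0.001, -0.136]
wrist_force: [-0.1, 0.6, 0.8]
width: 0.0566
```

```bash
python3 - <<'E'
from h import *
info((-.02,.074,.231))
E
```

```text
t 3.43 p [0.5303 0.2042 0.34  ] rpy [-3.1369e+00  5.0000e-04 -1.3560e-01] stand xyz [-0.0251  0.0902  0.34  ] w 0.0566 F [-0.13  0.6   0.77] M [-0.06  0.07  0.01] q [0.26 0.16 0.95 0.01 2.03 0.4 ]
target [0.5329 0.1874 0.231 ] tool shift [0.0049 0.0168 0.109 ]
turn to square (deg, tool) [-0.27  0.03  0.94]
```

Emit:
{"op": "jog_arm", "data": {
  "series": [
    {"x": 0.003,"y": 0.009,"z": 0.01,"rx": -0.3,"ry": 0,"rz": 0.9},
    {"x": 0.002,"y": 0.007,"z": 0.015,"rx": 0,"ry": 0,"rz": 0},
    {"x": 0,"y": 0,"z": 0.015,"rx": 0,"ry": 0,"rz": 0},
    {"x": 0,"y": 0,"z": 0.015,"rx": 0,"ry": 0,"rz": 0},
    {"x": 0,"y": 0,"z": 0,"rx": 0,"ry": 0,"rz": 0},
    {"x": 0,"y": 0,"z": 0,"rx": 0,"ry": 0,"rz": 0}
  ]
}}

```text
time: 3.93
tool_pos: [0.5302, 0.1967, 0.2906]
ee_rot: [-3.135, -0.009, -0.133]
wrist_force: [0.3, -0.4, -0.3]
width: 0.0561
```

```bash
python3 - <<'E'
from h import *
info((-.02,.074,.231))
from bench import cams
for n in("side",):
    s=cams.snapshot(n); i=s["img"][:,:,::-1]; i=i[200:320,230:360]
    cv2.imwrite(f"pics/{n}2.png",cv2.resize(i,None,fx=4.9,fy=4.9,interpolation=cv2.INTER_CUBIC))
E
```

```text
t 3.93 p [0.5302 0.1967 0.2906] rpy [-3.135  -0.0086 -0.1334] stand xyz [-0.0241  0.0828  0.2906] w 0.0561 F [ 0.3  -0.37 -0.3 ] M [-0.07  0.03  0.03] q [0.25 0.12 1.09 0.   1.92 0.39]
target [0.5329 0.1874 0.231 ] tool shift [0.0034 0.0093 0.0596]
turn to square (deg, tool) [-0.38 -0.49  1.07]
```

View pics/side2.png

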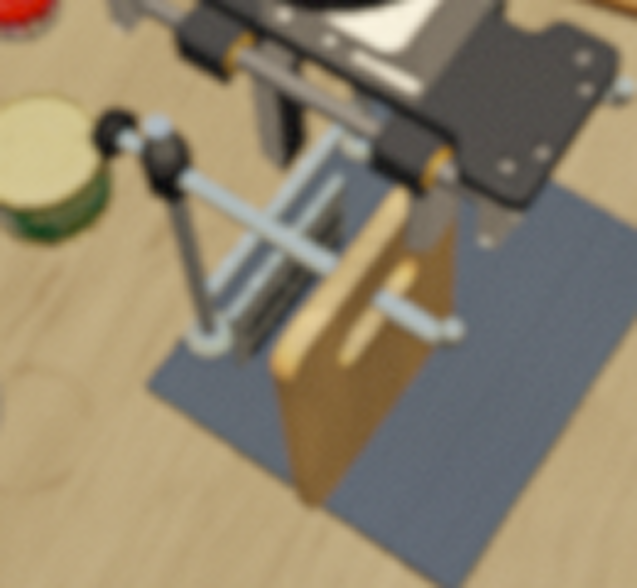

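Emit:
{"op": "jog_arm", "data": {
  "series": [
    {"x": 0.004,"y": 0.009,"z": 0.0,"rx": -0.4,"ry": -0.5,"rz": 1.0},
    {"x": 0,"y": 0,"z": 0,"rx": 0,"ry": 0,"rz": 0},
    {"x": 0,"y": 0,"z": 0,"rx": 0,"ry": 0,"rz": 0},
    {"x": 0,"y": 0,"z": 0,"rx": 0,"ry": 0,"rz": 0},
    {"x": 0,"y": 0,"z": 0,"rx": 0,"ry": 0,"rz": 0}
  ],
  "claw": 0.4
}}

```text
time: 4.4
tool_pos: [0.5347, 0.1881, 0.2954]
ee_rot: [-3.14, -0.006, -0.15]
wrist_force: [0.3, 0.2, 0.8]
width: 0.0375
```

```bash
python3 - <<'E'
from h import *
info((-.02,.074,.231))
from bench import cams
# predicted pixel of board top edges for x=-20
for n in("side",):
    s=cams.snapshot(n); i=s["img"][:,:,::-1].copy()
    k=4.9
    J=cv2.resize(i[200:320,230:360],None,fx=k,fy=k,interpolation=cv2.INTER_CUBIC)
    def pt(P): q=proj(n,S2W(ST,P))[0]; return tuple(int(v) for v in (q-[230,200]+.5)*k)
    for dx,c in((-.006,(0,0,255)),(.006,(0,255,0))):
        cv2.line(J,pt((-.02+dx,.075-.065,.264)),pt((-.02+dx,.075+.065,.264)),c,1)
    cv2.circle(J,pt((-.065,.075,.235)),4,(255,0,255),1)
    cv2.line(J,pt((-.065,.075,.215)),pt((.095,.075,.215)),(255,0,255),1)
    cv2.imwrite("pics/side3.png",J)
E
```

```text
t 4.4 p [0.5347 0.1881 0.2954] rpy [-3.1396 -0.0057 -0.15  ] stand xyz [-0.0183  0.075   0.2954] w 0.0375 F [0.26 0.21 0.78] M [-0.07  0.02  0.02] q [ 0.24  0.13  1.07 -0.    1.93  0.39]
target [0.5329 0.1874 0.231 ] tool shift [-0.002   0.0012  0.0644]
turn to square (deg, tool) [-0.12 -0.32  0.12]
```

View pics/side3.png

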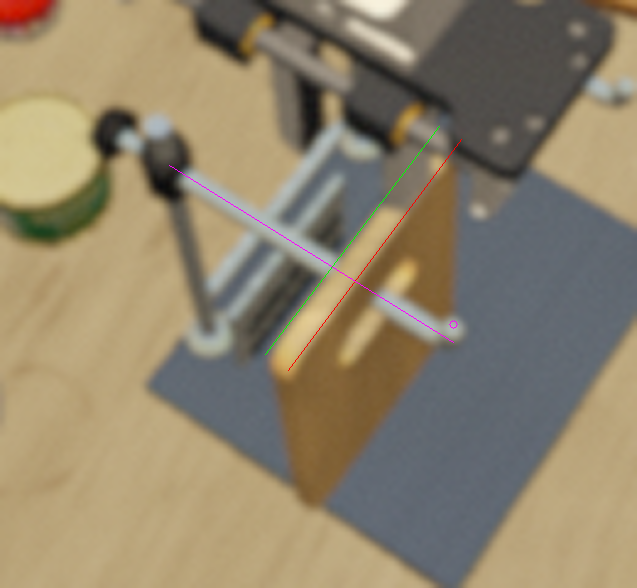

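Emit:
{"op": "jog_arm", "data": {
  "series": [
    {"x": -0.003,"y": 0,"z": 0.012,"rx": 0,"ry": -0.3,"rz": 0},
    {"x": 0,"y": 0,"z": 0.012,"rx": 0,"ry": 0,"rz": 0},
    {"x": 0,"y": 0,"z": 0.012,"rx": 0,"ry": 0,"rz": 0},
    {"x": 0,"y": 0,"z": 0.01,"rx": 0,"ry": 0,"rz": 0},
    {"x": 0,"y": 0,"z": 0,"rx": 0,"ry": 0,"rz": 0},
    {"x": 0,"y": 0,"z": 0,"rx": 0,"ry": 0,"rz": 0}
  ]
}}

```text
time: 4.95
tool_pos: [0.5322, 0.1885, 0.2472]
ee_rot: [-3.139, -0.002, -0.15]
wrist_force: [-0.4, 0.0, -0.5]
width: 0.0376
```

```bash
python3 - <<'E'
from h import *
info((-.021,.075,.231))
E
```

```text
t 4.95 p [0.5322 0.1885 0.2472] rpy [-3.1388e+00 -2.1000e-03 -1.5040e-01] stand xyz [-0.0208  0.075   0.2472] w 0.0376 F [-0.36  0.01 -0.49] M [-0.09  0.06 -0.02] q [0.24 0.12 1.19 0.   1.84 0.39]
target [0.5321 0.1885 0.231 ] tool shift [-0.0002  0.      0.0162]
turn to square (deg, tool) [-0.16 -0.12  0.09]
```

Emit:
{"op": "jog_arm", "data": {
  "series": [
    {"x": 0,"y": 0,"z": 0.008,"rx": 0,"ry": 0,"rz": 0},
    {"x": 0,"y": 0,"z": 0.008,"rx": 0,"ry": 0,"rz": 0},
    {"x": 0,"y": 0,"z": 0.002,"rx": 0,"ry": 0,"rz": 0},
    {"x": 0,"y": 0,"z": 0,"rx": 0,"ry": 0,"rz": 0},
    {"x": 0,"y": 0,"z": 0,"rx": 0,"ry": 0,"rz": 0}
  ]
}}

```text
time: 5.37
tool_pos: [0.5327, 0.1886, 0.2281]
ee_rot: [-3.138, -0.003, -0.15]
wrist_force: [1.6, -0.9, 0.3]
width: 0.0374
```

```bash
python3 - <<'E'
from h import *
info((-.021,.075,.231))
E
```

```text
t 5.37 p [0.5327 0.1886 0.2281] rpy [-3.1384 -0.0032 -0.1504] stand xyz [-0.0204  0.0752  0.2281] w 0.0374 F [ 1.63 -0.93  0.28] M [-0.05  0.04 -0.01] q [0.24 0.11 1.23 0.   1.8  0.39]
target [0.5321 0.1885 0.231 ] tool shift [-0.0006  0.0002 -0.0029]
turn to square (deg, tool) [-0.18 -0.18  0.09]
```

Up 3 mm, then close.

Emit:
{"op": "jog_arm", "data": {
  "series": [
    {"x": 0,"y": 0,"z": -0.003,"rx": 0,"ry": 0,"rz": 0},
    {"x": 0,"y": 0,"z": 0,"rx": 0,"ry": 0,"rz": 0},
    {"x": 0,"y": 0,"z": 0,"rx": 0,"ry": 0,"rz": 0}
  ]
}}

```text
time: 5.62
tool_pos: [0.533, 0.1887, 0.2322]
ee_rot: [-3.138, -0.004, -0.15]
wrist_force: [-0.6, 0.1, -0.6]
width: 0.0376
```

Emit:
{"op": "jog_arm", "data": {
  "series": [
    {"x": 0,"y": 0,"z": 0,"rx": 0,"ry": 0,"rz": 0},
    {"x": 0,"y": 0,"z": 0,"rx": 0,"ry": 0,"rz": 0},
    {"x": 0,"y": 0,"z": 0,"rx": 0,"ry": 0,"rz": 0},
    {"x": 0,"y": 0,"z": 0,"rx": 0,"ry": 0,"rz": 0},
    {"x": 0,"y": 0,"z": 0,"rx": 0,"ry": 0,"rz": 0},
    {"x": 0,"y": 0,"z": 0,"rx": 0,"ry": 0,"rz": 0}
  ],
  "claw": 0.0
}}

```text
time: 6.12
tool_pos: [0.5336, 0.1888, 0.2336]
ee_rot: [-3.137, -0.007, -0.15]
wrist_force: [0.2, -0.5, 0.1]
width: 0.0015
```

```bash
python3 - <<'E'
from h import *
info((-.021,.075,.249))
from bench import cams
for n in("side",):
    s=cams.snapshot(n); i=s["img"][:,:,::-1]; i=i[200:320,230:360]
    cv2.imwrite(f"pics/{n}4.png",cv2.resize(i,None,fx=4.9,fy=4.9,interpolation=cv2.INTER_CUBIC))
E
```

```text
t 6.12 p [0.5336 0.1888 0.2336] rpy [-3.1369 -0.0068 -0.1504] stand xyz [-0.0195  0.0755  0.2336] w 0.0015 F [ 0.2  -0.51  0.11] M [-0.08  0.08 -0.03] q [0.24 0.11 1.22 0.   1.8  0.39]
target [0.5321 0.1885 0.249 ] tool shift [-0.0014  0.0004 -0.0154]
turn to square (deg, tool) [-0.27 -0.39  0.09]
```

View pics/side4.png

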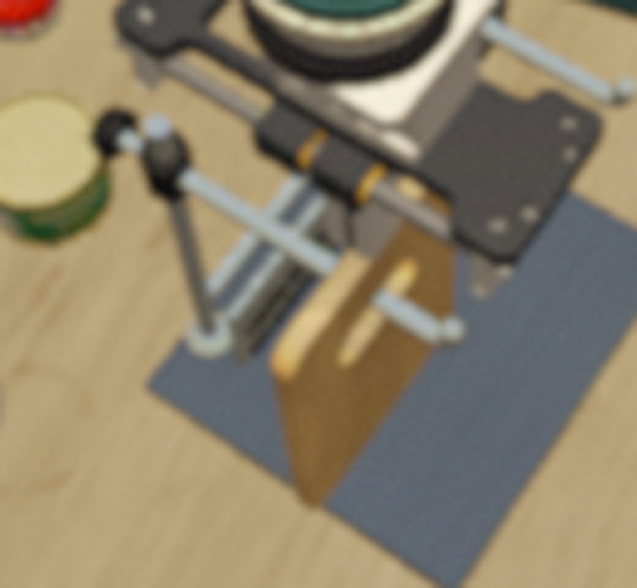

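```bash
cat >> h.py <<'E'
def shot(n,fn,x0,y0,x1,y1,k,lines=(),dots=()):
    from bench import cams
    s=cams.snapshot(n); i=s["img"][:,:,::-1].copy()
    J=cv2.resize(i[y0:y1,x0:x1],None,fx=k,fy=k,interpolation=cv2.INTER_CUBIC)
    pt=lambda P:tuple(int(round(v)) for v in (proj(n,P)[0]-[x0,y0]+.5)*k)
    for a,b,c in lines: cv2.line(J,pt(a),pt(b),c,1)
    for a,c in dots: cv2.circle(J,pt(a),4,c,1)
    cv2.imwrite(fn,J)
E
python3 - <<'E'
from h import *
p,r,o=pose()
for n,b in(("side",(230,190,370,320)),("top",(205,150,345,270))):
    L=[(p,p+r.apply([0,0,-.06]),(0,0,255))]
    shot(n,f"pics/{n}5.png",*b,4.5,L,[(p,(0,0,255))])
E
```

```text
(no output)
```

View pics/side5.png

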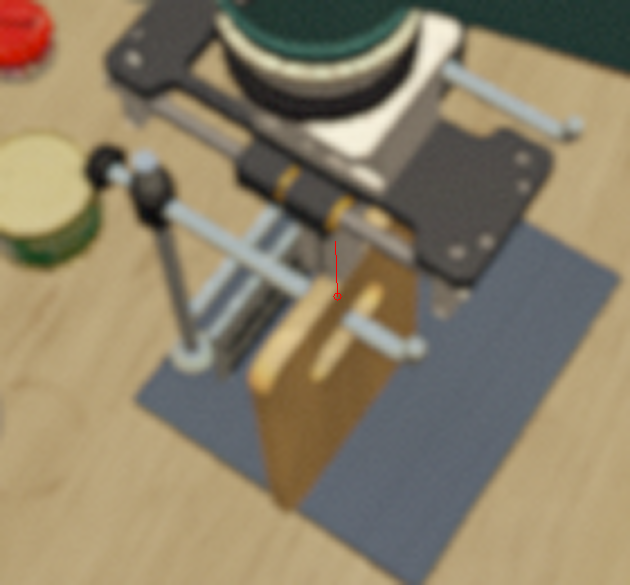

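View pics/top5.png

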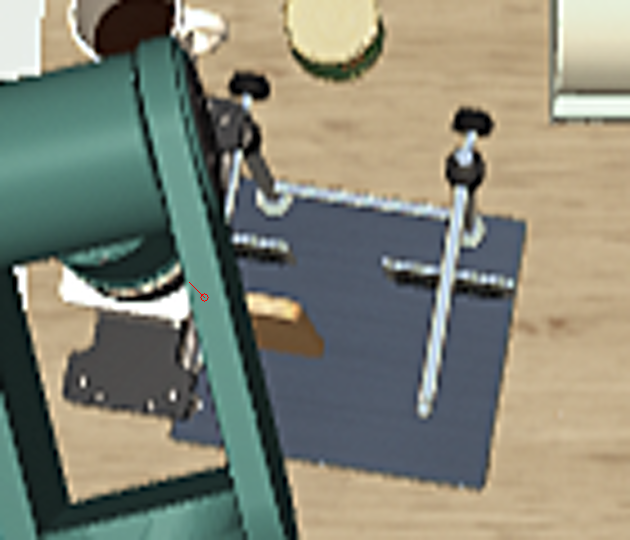

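```bash
python3 - <<'E'
from h import *
p,r,o=pose(); print(p,o["width"])
ax=r.apply
L=[]
for sx in(-1,1):
  for sy in(-1,1):
    a=p+ax([sx*.0125,sy*.008,0]); L.append((a,p+ax([sx*.0125,sy*.008,-.06]),(0,0,255)))
  L.append((p+ax([sx*.0125,-.008,0]),p+ax([sx*.0125,.008,0]),(0,0,255)))
shot("side","pics/s6a.png",270,215,340,275,9,[],[])
shot("side","pics/s6b.png",270,215,340,275,9,L,[])
a=cv2.imread("pics/s6a.png");b=cv2.imread("pics/s6b.png")
cv2.imwrite("pics/s6.png",cv2.resize(np.hstack([a,b]),(800,343)))
E
```

```text
[0.53360776 0.18879345 0.23351071] 0.00029018957528031974
```

View pics/s6b.png

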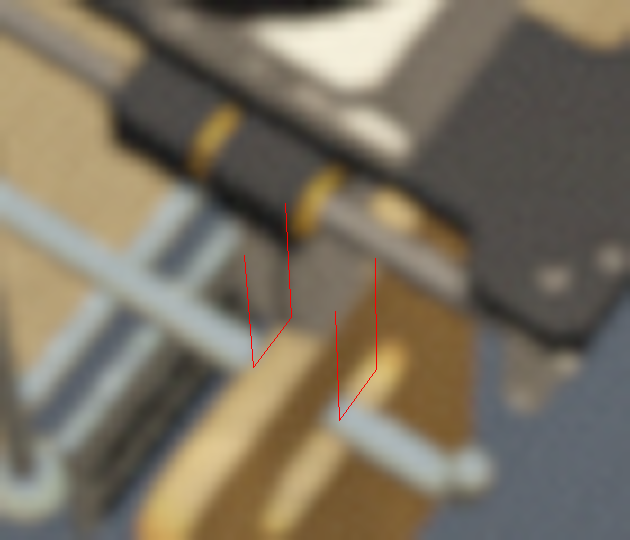

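View pics/s6a.png

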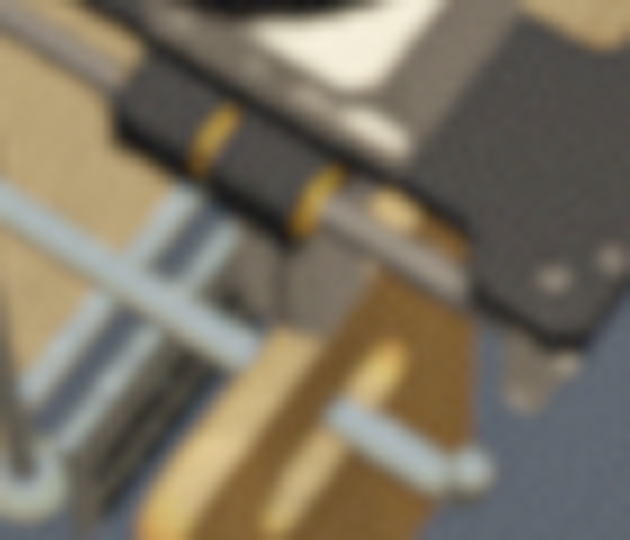

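```bash
python3 - <<'E'
from h import *
p=np.array([.5403,.2247,.358]); r=R.from_euler("xyz",[3.134,.0107,-.098])
img=cv2.imread("pics/side1.png")
def draw(p,r,w,img,x0,y0,k):
    pt=lambda P:tuple(int(round(v)) for v in (proj("side",P)[0]-[x0,y0]+.5)*k)
    for s in(-1,1):
        q=[p+r.apply([s*w/2+s*dx,dy,0]) for dx,dy in((0,-.008),(0,.008),(.0125,.008),(.0125,-.008))]
        for i in range(4): cv2.line(img,pt(q[i]),pt(q[(i+1)%4]),(0,0,255),1); cv2.line(img,pt(q[i]),pt(q[i]+r.apply([0,0,-.05])),(255,0,255),1)
draw(p,r,.0566,img,170,150,2.9); A=cv2.resize(img[150:320,200:480],None,fx=2.4,fy=2.4)
cv2.imwrite("pics/c1.png",A)
img=cv2.imread("pics/side2.png"); draw(np.array([.5302,.1967,.2906]),R.from_euler("xyz",[-3.135,-.0086,-.1334]),.0561,img,230,200,4.9)
cv2.imwrite("pics/c2.png",img)
E
```

```text
(no output)
```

View pics/c1.png

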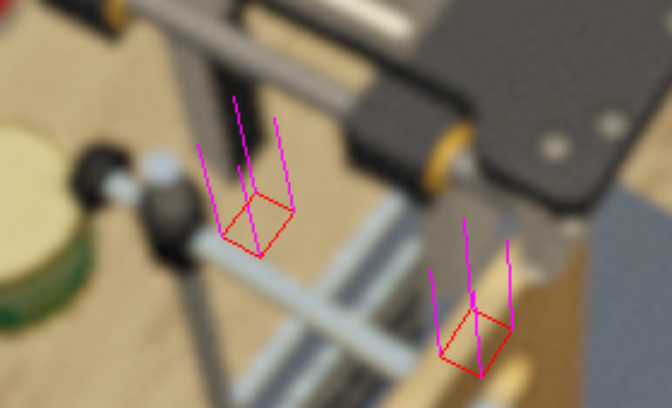

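View pics/c2.png

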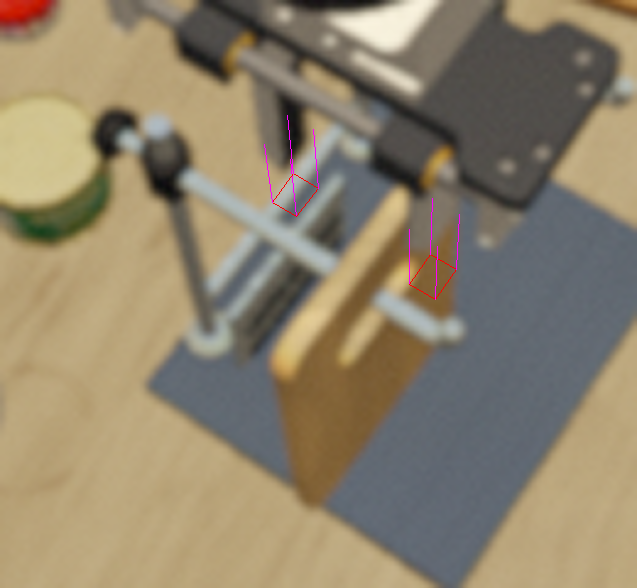

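```bash
python3 - <<'E'
from h import *
img=cv2.imread("pics/top0.png"); k=5
p=np.array([.2334,.4973,.1677]); r=R.from_euler("xyz",[-3.1414,.0022,1.132]);w=.0941
x0,y0=60,280
J=cv2.resize(img[y0:y0+110,x0:x0+150],None,fx=k,fy=k,interpolation=cv2.INTER_CUBIC)
pt=lambda P:tuple(int(round(v)) for v in (proj("top",P)[0]-[x0,y0]+.5)*k)
for s in(-1,1):
    q=[p+r.apply([s*w/2+s*dx,dy,0]) for dx,dy in((0,-.008),(0,.008),(.0125,.008),(.0125,-.008))]
    for i in range(4): cv2.line(J,pt(q[i]),pt(q[(i+1)%4]),(0,0,255),1)
# body outline at 97mm behind TCP
q=[p+r.apply([a*.0885,b*.0375,-.097]) for a,b in((-1,-1),(1,-1),(1,1),(-1,1))]
for i in range(4): cv2.line(J,pt(q[i]),pt(q[(i+1)%4]),(0,255,0),1)
cv2.imwrite("pics/c3.png",J)
# side: where would offset be
p=np.array([.5302,.1967,.2906])
for dz in(0,.01,.02,.03): print(dz,((proj("side",p+[0,0,dz])[0]-[230,200]+.5)*4.9).round(0))
for d in([.01,0,0],[0,.01,0]): print(d,((proj("side",p+d)[0]-[230,200]+.5)*4.9).round(0))
E
```

```text
0 [363. 235.]
0.01 [362. 224.]
0.02 [361. 213.]
0.03 [360. 202.]
[0.01, 0, 0] [341. 226.]
[0, 0.01, 0] [352. 255.]
```

View pics/c3.png

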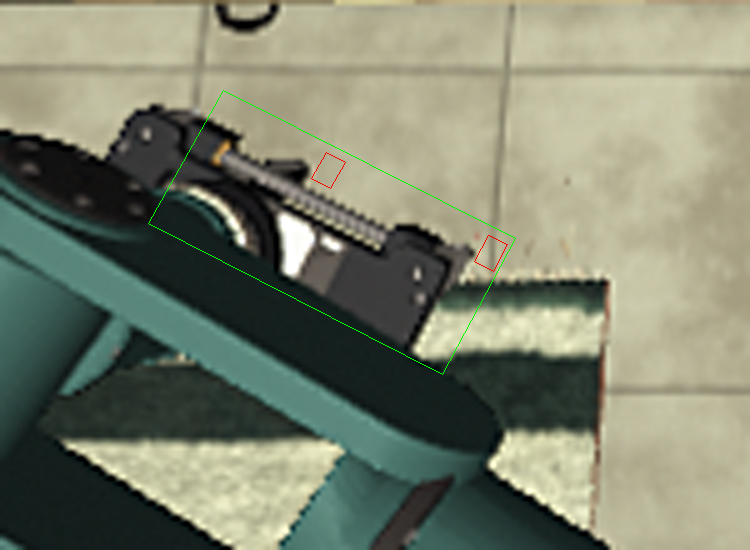

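```bash
python3 - <<'E'
import cv2,numpy as np
a=cv2.imread("pics/top0.png")[300:345,100:170]
cv2.imwrite("pics/z1.png",cv2.resize(a,None,fx=11,fy=11,interpolation=cv2.INTER_CUBIC))
b=cv2.imread("pics/side1.png")
cv2.imwrite("pics/z2.png",cv2.resize(b[110:290,240:470],None,fx=3.4,fy=3.2,interpolation=cv2.INTER_CUBIC))
E
```

```text
(no output)
```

View pics/z1.png

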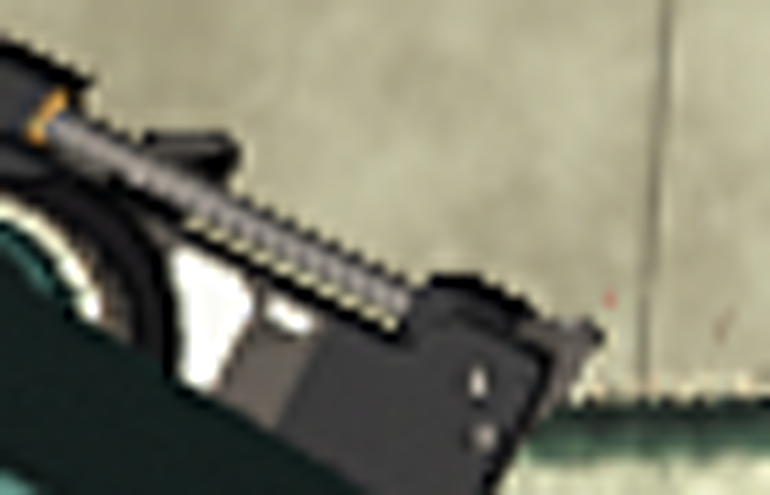

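View pics/z2.png

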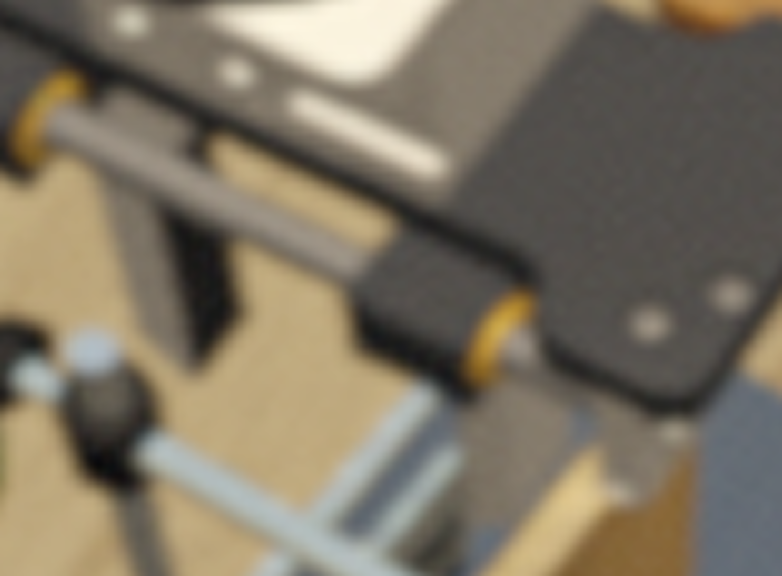

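```bash
python3 - <<'E'
from h import *
A=(np.array([.5403,.2247,.358]),R.from_euler("xyz",[3.134,.0107,-.098]),.0566)
B=(np.array([.2334,.4973,.1677]),R.from_euler("xyz",[-3.1414,.0022,1.132]),.0941)
sp=lambda u,v:np.array([170+(u+.5)/2.9-.5,150+(v+.5)/2.9-.5])
t=.0125
L=[("side",A,(1,0,-1),sp(296.5,225.6)),("side",A,(1,0,1),sp(310.6,208.4)),("side",A,(-1,1,-1),sp(422.4,265.3)),
("top",B,None,np.array([-7,1.]))]
def fn(d,L=L):
    o=[]
    for n,(p,r,w),c,u in L:
        if c is None: o.append(proj(n,p+r.apply(d))[0]-proj(n,p)[0]-u)
        else: o.append(proj(n,p+r.apply(np.array([c[0]*(w/2+c[1]*t),c[2]*.008,0])+d))[0]-u)
    return np.concatenate(o)
r=least_squares(fn,[0,0,0]); print(r.x.round(4),r.fun.reshape(-1,2).round(1))
for z in(0,-.02,-.03,-.04): print(z,fn([0,0,z]).reshape(-1,2).round(1).tolist())
E
```

```text
[-0.0044  0.0005 -0.0497] [[ 3.  -1.5]
 [ 3.3 -2.4]
 [-6.5  2.9]
 [ 0.9  1.4]]
0 [[3.8, 10.7], [3.7, 10.1], [-7.9, 14.3], [7.0, -1.0]]
-0.02 [[2.6, 5.7], [2.7, 4.9], [-8.3, 9.5], [4.0, -0.3]]
-0.03 [[2.0, 3.0], [2.1, 2.2], [-8.5, 7.0], [2.5, 0.1]]
-0.04 [[1.4, 0.3], [1.6, -0.5], [-8.7, 4.5], [0.9, 0.5]]
```

Emit:
{"op": "jog_arm", "data": {
  "series": [
    {"x": 0,"y": 0,"z": 0.003,"rx": -0.2,"ry": -0.3,"rz": 0},
    {"x": 0,"y": 0,"z": 0,"rx": 0,"ry": 0,"rz": 0}
  ]
}}

```text
time: 6.53
tool_pos: [0.5336, 0.1888, 0.2303]
ee_rot: [-3.141, -0.001, -0.15]
wrist_force: [-0.4, 0.3, -0.9]
width: 0.0003
```

Emit:
{"op": "jog_arm", "data": {
  "series": [
    {"x": -0.003,"y": 0,"z": 0.002,"rx": 0,"ry": 0,"rz": 0},
    {"x": 0,"y": 0,"z": 0,"rx": 0,"ry": 0,"rz": 0}
  ]
}}

```text
time: 6.7
tool_pos: [0.5305, 0.1893, 0.2278]
ee_rot: [-3.141, -0.0, -0.151]
wrist_force: [0.0, -0.1, 0.6]
width: 0.0003
```

```bash
python3 - <<'E'
from h import *
info()
E
```

```text
t 6.7 p [0.5305 0.1893 0.2278] rpy [-3.141e+00 -4.000e-04 -1.505e-01] stand xyz [-0.0227  0.0755  0.2278] w 0.0003 F [ 0.01 -0.1   0.6 ] M [-0.01  0.12  0.03] q [0.24 0.11 1.23 0.   1.8  0.39]
turn to square (deg, tool) [-0.03 -0.03  0.09]
```

Emit:
{"op": "jog_arm", "data": {
  "series": [
    {"x": 0,"y": 0,"z": 0.002,"rx": 0,"ry": 0,"rz": 0},
    {"x": 0,"y": 0,"z": 0.001,"rx": 0,"ry": 0,"rz": 0}
  ]
}}

```text
time: 6.87
tool_pos: [0.5314, 0.1895, 0.2276]
ee_rot: [-3.139, -0.005, -0.15]
wrist_force: [-0.8, -0.0, 1.3]
width: 0.0002
```

Emit:
{"op": "jog_arm", "data": {
  "series": [
    {"x": 0,"y": 0,"z": 0.002,"rx": 0,"ry": 0,"rz": 0},
    {"x": 0,"y": 0,"z": 0.001,"rx": 0,"ry": 0,"rz": 0}
  ]
}}

```text
time: 7.03
tool_pos: [0.5323, 0.1896, 0.2277]
ee_rot: [-3.137, -0.011, -0.151]
wrist_force: [0.2, -0.9, 1.5]
width: 0.0004
```

Emit:
{"op": "jog_arm", "data": {
  "series": [
    {"x": 0,"y": 0,"z": 0.002,"rx": 0,"ry": 0,"rz": 0},
    {"x": 0,"y": 0,"z": 0.001,"rx": 0,"ry": 0,"rz": 0}
  ]
}}

```text
time: 7.2
tool_pos: [0.533, 0.1896, 0.2276]
ee_rot: [-3.136, -0.015, -0.151]
wrist_force: [-0.2, -0.4, 3.9]
width: 0.0006
```

```bash
python3 - <<'E'
from h import *
info()
shot("side","pics/s7.png",270,215,340,275,9)
E
```

```text
t 7.2 p [0.533  0.1896 0.2276] rpy [-3.1359 -0.0155 -0.1507] stand xyz [-0.0203  0.0762  0.2276] w 0.0006 F [-0.24 -0.35  3.92] M [-0.12  0.18 -0.05] q [ 0.24  0.1   1.24 -0.    1.78  0.39]
turn to square (deg, tool) [-0.33 -0.89  0.08]
```

View pics/s7.png

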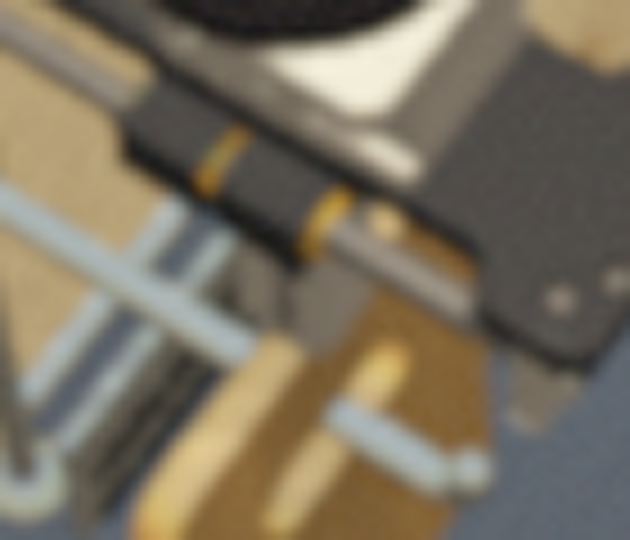

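Emit:
{"op": "jog_arm", "data": {
  "series": [
    {"x": 0,"y": 0,"z": -0.015,"rx": -0.3,"ry": -0.9,"rz": 0},
    {"x": -0.005,"y": 0,"z": 0,"rx": 0,"ry": 0,"rz": 0},
    {"x": 0,"y": 0,"z": 0,"rx": 0,"ry": 0,"rz": 0},
    {"x": 0,"y": 0,"z": 0,"rx": 0,"ry": 0,"rz": 0},
    {"x": 0,"y": 0,"z": 0,"rx": 0,"ry": 0,"rz": 0},
    {"x": 0,"y": 0,"z": 0,"rx": 0,"ry": 0,"rz": 0},
    {"x": 0,"y": 0,"z": 0,"rx": 0,"ry": 0,"rz": 0}
  ],
  "claw": 0.32
}}

```text
time: 7.83
tool_pos: [0.5249, 0.1902, 0.2362]
ee_rot: [3.139, 0.009, -0.15]
wrist_force: [0.8, -0.8, 0.9]
width: 0.0304
```

```bash
python3 - <<'E'
from h import *
info((-.026,.075,.195))
shot("side","pics/s8.png",270,215,340,275,9)
E
```

```text
t 7.83 p [0.5249 0.1902 0.2362] rpy [ 3.1387  0.0093 -0.1501] stand xyz [-0.0284  0.0755  0.2362] w 0.0304 F [ 0.78 -0.79  0.86] M [-0.1   0.1  -0.04] q [0.25 0.11 1.21 0.   1.83 0.4 ]
target [0.5272 0.1893 0.195 ] tool shift [0.0028 0.0004 0.0411]
turn to square (deg, tool) [0.17 0.53 0.11]
```

View pics/s8.png

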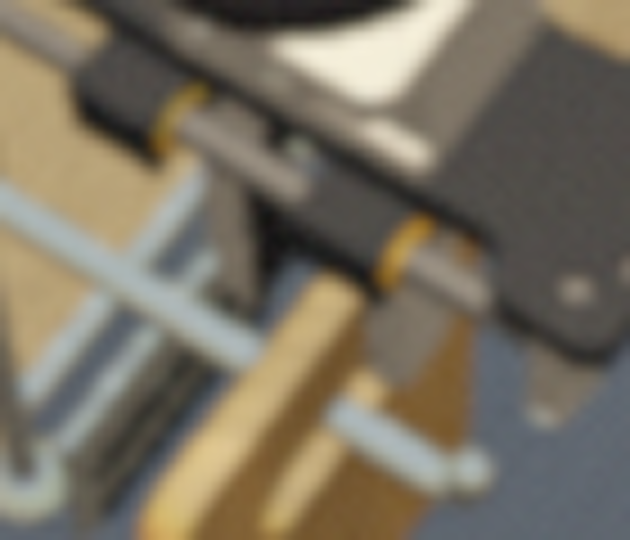

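Emit:
{"op": "jog_arm", "data": {
  "series": [
    {"x": 0.001,"y": 0,"z": 0.008,"rx": 0.1,"ry": 0.5,"rz": 0},
    {"x": 0.001,"y": 0,"z": 0.008,"rx": 0,"ry": 0,"rz": 0},
    {"x": 0,"y": 0,"z": 0.008,"rx": 0,"ry": 0,"rz": 0},
    {"x": 0,"y": 0,"z": 0.005,"rx": 0,"ry": 0,"rz": 0},
    {"x": 0,"y": 0,"z": 0,"rx": 0,"ry": 0,"rz": 0},
    {"x": 0,"y": 0,"z": 0,"rx": 0,"ry": 0,"rz": 0}
  ]
}}

```text
time: 8.38
tool_pos: [0.5264, 0.1896, 0.2035]
ee_rot: [3.14, 0.003, -0.15]
wrist_force: [0.8, -0.1, 0.2]
width: 0.0297
```

```bash
python3 - <<'E'
from h import *
info((-.026,.075,.195))
E
```

```text
t 8.38 p [0.5264 0.1896 0.2035] rpy [ 3.1395e+00  2.9000e-03 -1.5030e-01] stand xyz [-0.0268  0.0752  0.2035] w 0.0297 F [ 0.76 -0.08  0.23] M [-0.11  0.09  0.03] q [ 0.24  0.11  1.28 -0.    1.76  0.4 ]
target [0.5272 0.1893 0.195 ] tool shift [0.0008 0.0002 0.0085]
turn to square (deg, tool) [0.12 0.16 0.1 ]
```

Emit:
{"op": "jog_arm", "data": {
  "series": [
    {"x": 0,"y": 0,"z": 0.006,"rx": 0.1,"ry": 0.2,"rz": 0},
    {"x": 0,"y": 0,"z": 0.002,"rx": 0,"ry": 0,"rz": 0},
    {"x": 0,"y": 0,"z": 0,"rx": 0,"ry": 0,"rz": 0},
    {"x": 0,"y": 0,"z": 0,"rx": 0,"ry": 0,"rz": 0}
  ]
}}

```text
time: 8.72
tool_pos: [0.5266, 0.1897, 0.195]
ee_rot: [-3.141, -0.001, -0.15]
wrist_force: [0.4, 0.1, -0.3]
width: 0.0297
```

```bash
python3 - <<'E'
from h import *
info((-.026,.075,.195))
shot("side","pics/s9.png",270,215,340,275,9)
E
```

```text
t 8.72 p [0.5266 0.1897 0.195 ] rpy [-3.1415e+00 -1.3000e-03 -1.5040e-01] stand xyz [-0.0266  0.0753  0.195 ] w 0.0297 F [ 0.37  0.13 -0.25] M [-0.09  0.05  0.02] q [ 0.24  0.1   1.3  -0.    1.74  0.39]
target [0.5272 0.1893 0.195 ] tool shift [ 0.0006  0.0003 -0.    ]
turn to square (deg, tool) [-0.01 -0.08  0.09]
```

View pics/s9.png

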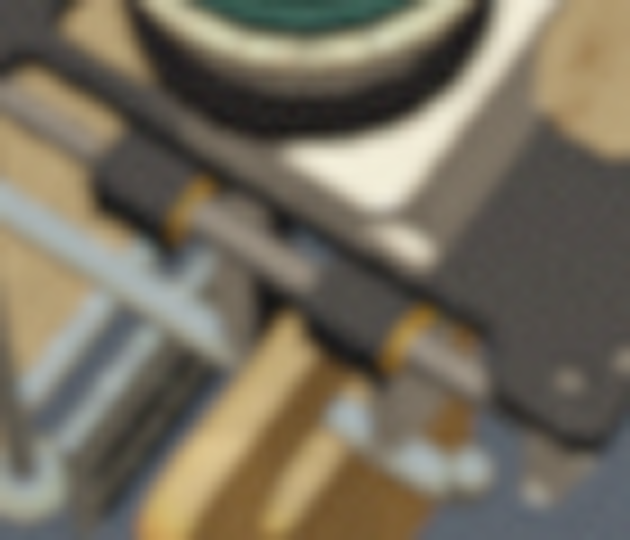

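Emit:
{"op": "jog_arm", "data": {
  "series": [
    {"x": 0,"y": 0,"z": 0,"rx": 0,"ry": 0,"rz": 0},
    {"x": 0,"y": 0,"z": 0,"rx": 0,"ry": 0,"rz": 0},
    {"x": 0,"y": 0,"z": 0,"rx": 0,"ry": 0,"rz": 0},
    {"x": 0,"y": 0,"z": 0,"rx": 0,"ry": 0,"rz": 0},
    {"x": 0,"y": 0,"z": 0,"rx": 0,"ry": 0,"rz": 0},
    {"x": 0,"y": 0,"z": 0,"rx": 0,"ry": 0,"rz": 0}
  ],
  "claw": 0.0
}}

```text
time: 9.27
tool_pos: [0.5275, 0.1897, 0.1962]
ee_rot: [-3.141, -0.004, -0.151]
wrist_force: [-0.4, -0.3, 0.9]
width: 0.0117
```

```bash
python3 - <<'E'
from h import *
info()
E
```

```text
t 9.27 p [0.5275 0.1897 0.1962] rpy [-3.1407 -0.0039 -0.1505] stand xyz [-0.0257  0.0755  0.1962] w 0.0117 F [-0.38 -0.31  0.87] M [-0.07  0.06 -0.1 ] q [ 0.24  0.1   1.3  -0.    1.73  0.39]
turn to square (deg, tool) [-0.05 -0.22  0.09]
```

Emit:
{"op": "jog_arm", "data": {
  "series": [
    {"x": 0,"y": 0,"z": 0.001,"rx": 0,"ry": 0,"rz": 0},
    {"x": 0,"y": 0,"z": 0.0005,"rx": 0,"ry": 0,"rz": 0}
  ]
}}

```text
time: 9.43
tool_pos: [0.5276, 0.1897, 0.1961]
ee_rot: [-3.14, -0.005, -0.151]
wrist_force: [-0.6, 0.3, 1.6]
width: 0.0121
```

Emit:
{"op": "jog_arm", "data": {
  "series": [
    {"x": 0,"y": 0,"z": 0.001,"rx": 0,"ry": 0,"rz": 0},
    {"x": 0,"y": 0,"z": 0.0005,"rx": 0,"ry": 0,"rz": 0}
  ]
}}

```text
time: 9.6
tool_pos: [0.5276, 0.1898, 0.1961]
ee_rot: [-3.14, -0.007, -0.15]
wrist_force: [-0.8, 0.1, 2.1]
width: 0.0114
```

```bash
python3 - <<'E'
from h import *
info()
E
```

```text
t 9.6 p [0.5276 0.1898 0.1961] rpy [-3.1396 -0.0066 -0.1505] stand xyz [-0.0256  0.0755  0.1961] w 0.0114 F [-0.76  0.13  2.1 ] M [-0.09  0.24  0.05] q [ 0.24  0.1   1.3  -0.    1.73  0.39]
turn to square (deg, tool) [-0.11 -0.38  0.09]
```

Emit:
{"op": "jog_arm", "data": {
  "series": [
    {"x": 0,"y": 0,"z": -0.004,"rx": 0,"ry": -0.4,"rz": 0},
    {"x": 0,"y": 0,"z": -0.004,"rx": 0,"ry": 0,"rz": 0},
    {"x": 0,"y": 0,"z": -0.004,"rx": 0,"ry": 0,"rz": 0},
    {"x": 0,"y": 0,"z": 0,"rx": 0,"ry": 0,"rz": 0},
    {"x": 0,"y": 0,"z": 0,"rx": 0,"ry": 0,"rz": 0}
  ]
}}

```text
time: 10.02
tool_pos: [0.5265, 0.1896, 0.205]
ee_rot: [3.141, 0.007, -0.15]
wrist_force: [-0.4, -0.3, -3.1]
width: 0.0125
```

```bash
python3 - <<'E'
from h import *
info((-.026,.075,.2136))
E
```

```text
t 10.02 p [0.5265 0.1896 0.205 ] rpy [ 3.1414  0.0071 -0.1504] stand xyz [-0.0267  0.0752  0.205 ] w 0.0125 F [-0.4  -0.34 -3.07] M [-0.07  0.05 -0.01] q [0.24 0.11 1.27 0.   1.76 0.39]
target [0.5272 0.1893 0.2136] tool shift [ 0.0006  0.0002 -0.0086]
turn to square (deg, tool) [0.01 0.4  0.09]
```

Emit:
{"op": "jog_arm", "data": {
  "series": [
    {"x": 0,"y": 0,"z": -0.004,"rx": 0,"ry": 0.4,"rz": 0},
    {"x": 0,"y": 0,"z": -0.004,"rx": 0,"ry": 0,"rz": 0},
    {"x": 0,"y": 0,"z": 0,"rx": 0,"ry": 0,"rz": 0},
    {"x": 0,"y": 0,"z": 0,"rx": 0,"ry": 0,"rz": 0}
  ]
}}

```text
time: 10.35
tool_pos: [0.5262, 0.1896, 0.2126]
ee_rot: [3.141, 0.001, -0.15]
wrist_force: [-0.6, 0.5, -2.9]
width: 0.0119
```

```bash
python3 - <<'E'
from h import *
info((-.026,.075,.2136))
E
```

```text
t 10.35 p [0.5262 0.1896 0.2126] rpy [ 3.1407e+00  1.4000e-03 -1.5030e-01] stand xyz [-0.027   0.0751  0.2126] w 0.0119 F [-0.61  0.49 -2.89] M [-0.02  0.12  0.02] q [ 0.24  0.11  1.27 -0.    1.77  0.39]
target [0.5272 0.1893 0.2136] tool shift [ 0.001   0.0001 -0.001 ]
turn to square (deg, tool) [0.05 0.08 0.1 ]
```

Emit:
{"op": "jog_arm", "data": {
  "series": [
    {"x": -0.003,"y": 0,"z": -0.001,"rx": 0,"ry": 0,"rz": 0},
    {"x": -0.006,"y": 0,"z": 0,"rx": 0,"ry": 0,"rz": 0},
    {"x": -0.006,"y": 0,"z": 0,"rx": 0,"ry": 0,"rz": 0},
    {"x": -0.005,"y": 0,"z": 0,"rx": 0,"ry": 0,"rz": 0},
    {"x": 0,"y": 0,"z": 0,"rx": 0,"ry": 0,"rz": 0}
  ]
}}

```text
time: 10.77
tool_pos: [0.5041, 0.1929, 0.2137]
ee_rot: [3.141, 0.002, -0.15]
wrist_force: [0.1, -0.7, -1.0]
width: 0.012
```

```bash
python3 - <<'E'
from h import *
info((-.09,.075,.2136))
E
```

```text
t 10.77 p [0.5041 0.1929 0.2137] rpy [ 3.1407e+00  2.1000e-03 -1.5030e-01] stand xyz [-0.0494  0.0751  0.2137] w 0.012 F [ 0.05 -0.66 -1.  ] M [-0.05  0.07  0.01] q [0.26 0.06 1.31 0.   1.77 0.41]
target [0.4639 0.199  0.2136] tool shift [-0.0406  0.      0.0001]
turn to square (deg, tool) [0.05 0.12 0.1 ]
```

Emit:
{"op": "jog_arm", "data": {
  "series": [
    {"x": -0.005,"y": 0,"z": 0,"rx": 0,"ry": 0,"rz": 0},
    {"x": -0.005,"y": 0,"z": 0,"rx": 0,"ry": 0,"rz": 0},
    {"x": 0,"y": 0,"z": 0,"rx": 0,"ry": 0,"rz": 0}
  ]
}}

```text
time: 11.02
tool_pos: [0.4925, 0.1947, 0.2138]
ee_rot: [3.141, 0.002, -0.15]
wrist_force: [-0.6, 0.2, -1.4]
width: 0.0119
```

Emit:
{"op": "jog_arm", "data": {
  "series": [
    {"x": -0.005,"y": 0,"z": 0,"rx": 0,"ry": 0,"rz": 0},
    {"x": -0.005,"y": 0,"z": 0,"rx": 0,"ry": 0,"rz": 0},
    {"x": 0,"y": 0,"z": 0,"rx": 0,"ry": 0,"rz": 0}
  ]
}}

```text
time: 11.27
tool_pos: [0.4815, 0.1963, 0.2139]
ee_rot: [3.141, 0.002, -0.15]
wrist_force: [0.2, -1.1, -1.9]
width: 0.0118
```

```bash
python3 - <<'E'
from h import *
info((-.09,.075,.2136))
E
```

```text
t 11.27 p [0.4815 0.1963 0.2139] rpy [ 3.1409e+00  1.7000e-03 -1.4980e-01] stand xyz [-0.0722  0.0751  0.2139] w 0.0118 F [ 0.16 -1.13 -1.95] M [-0.13  0.05  0.08] q [0.28 0.02 1.36 0.   1.77 0.43]
target [0.4639 0.199  0.2136] tool shift [-0.0178  0.      0.0003]
turn to square (deg, tool) [0.04 0.1  0.13]
```

Emit:
{"op": "jog_arm", "data": {
  "series": [
    {"x": -0.006,"y": 0,"z": 0,"rx": 0,"ry": 0,"rz": 0},
    {"x": -0.008,"y": 0,"z": 0,"rx": 0,"ry": 0,"rz": 0},
    {"x": -0.01,"y": 0,"z": 0,"rx": 0,"ry": 0,"rz": 0},
    {"x": -0.01,"y": 0,"z": 0,"rx": 0,"ry": 0,"rz": 0},
    {"x": 0,"y": 0,"z": 0,"rx": 0,"ry": 0,"rz": 0},
    {"x": 0,"y": 0,"z": 0,"rx": 0,"ry": 0,"rz": 0}
  ]
}}

```text
time: 11.77
tool_pos: [0.4436, 0.202, 0.214]
ee_rot: [3.141, 0.002, -0.149]
wrist_force: [0.9, 0.4, -2.1]
width: 0.0121
```

```bash
python3 - <<'E'
from h import *
info((-.11,-.075,.2136))
shot("side","pics/s10.png",230,170,400,320,4)
shot("top","pics/t10.png",205,150,345,270,5)
E
```

```text
t 11.77 p [0.4436 0.202  0.214 ] rpy [ 3.1411e+00  1.7000e-03 -1.4940e-01] stand xyz [-0.1105  0.0749  0.214 ] w 0.0121 F [ 0.85  0.43 -2.15] M [-0.06  0.07  0.01] q [ 0.31 -0.06  1.43  0.    1.77  0.46]
target [0.4214 0.0537 0.2136] tool shift [1.000e-04 1.499e-01 5.000e-04]
turn to square (deg, tool) [0.03 0.1  0.15]
```

View pics/s10.png

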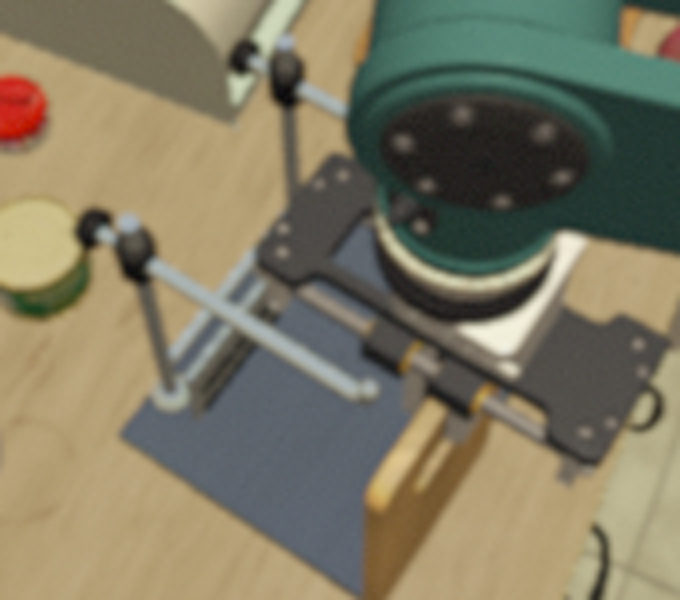

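View pics/t10.png

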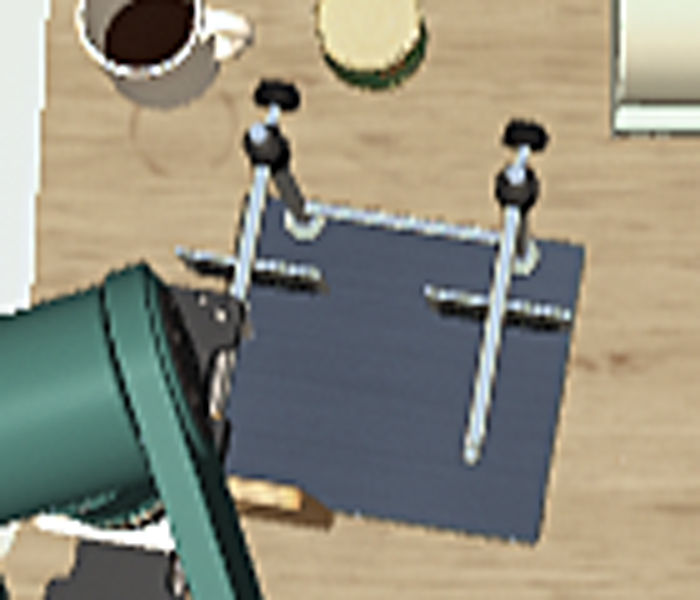

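```bash
python3 - <<'E'
from h import *
p,r,o=pose()
U=np.array([[262,268],[340,160],[597,462],[668,340]])/4+[230,170]
T=[(1,-1),(1,1),(-1,-1),(-1,1)]
def fn(q): return np.concatenate([proj("side",p+r.apply([q[0]+a*q[1],q[2]+b*q[3],q[4]]))[0]-u for (a,b),u in zip(T,U)])
q=least_squares(fn,[0,.0885,0,.0375,-.1]); print(q.x.round(4),q.fun.round(1))
g=lambda h:fn([0,.0885,0,.0375,h])
q=least_squares(lambda v:fn([0,v[1],v[2],v[3],v[0]]),[-.1,.0885,0,.0375]); print(q.x.round(4),q.fun.round(1))
for h in(-.09,-.1,-.11,-.12,-.13,-.14): print(h,g(h).reshape(-1,2).round(1).tolist())
# gripper height tri for right rail from t10/t0
E
```

```text
[-0.0738  0.033  -0.1625  0.0129 -0.5276] [-0.  -1.1  0.9 -0.2 -0.6  0.6 -0.2  0.7]
[-0.1619  0.0853  0.0041  0.0333] [-0.  -1.1  0.9 -0.2 -0.6  0.6 -0.2  0.7]
-0.09 [[-2.0, 18.2], [-0.3, 17.4], [-6.7, 19.1], [-5.4, 17.2]]
-0.1 [[-2.3, 16.1], [-0.3, 15.0], [-6.0, 17.3], [-4.5, 15.2]]
-0.11 [[-2.5, 13.8], [-0.3, 12.5], [-5.3, 15.6], [-3.6, 13.1]]
-0.12 [[-2.8, 11.6], [-0.4, 10.1], [-4.6, 13.8], [-2.7, 11.0]]
-0.13 [[-3.1, 9.2], [-0.4, 7.5], [-3.8, 11.9], [-1.7, 8.8]]
-0.14 [[-3.4, 6.8], [-0.4, 4.9], [-3.0, 10.0], [-0.7, 6.6]]
```

Emit:
{"op": "jog_arm", "data": {
  "series": [
    {"x": 0,"y": 0.0,"z": -0.02,"rx": 0,"ry": 0,"rz": 0},
    {"x": 0,"y": 0.0,"z": -0.025,"rx": 0,"ry": 0,"rz": 0},
    {"x": 0,"y": 0.0,"z": -0.025,"rx": 0,"ry": 0,"rz": 0},
    {"x": 0,"y": 0.01,"z": -0.025,"rx": 0,"ry": 0,"rz": 0},
    {"x": 0,"y": 0.02,"z": -0.025,"rx": 0,"ry": 0,"rz": 0},
    {"x": 0,"y": 0.025,"z": -0.025,"rx": 0,"ry": 0,"rz": 0},
    {"x": 0,"y": 0.025,"z": -0.02,"rx": 0,"ry": 0,"rz": 0},
    {"x": 0,"y": 0.025,"z": 0,"rx": 0,"ry": 0,"rz": 0},
    {"x": 0,"y": 0.02,"z": 0,"rx": 0,"ry": 0,"rz": 0},
    {"x": 0,"y": 0,"z": 0,"rx": 0,"ry": 0,"rz": 0},
    {"x": 0,"y": 0,"z": 0,"rx": 0,"ry": 0,"rz": 0}
  ]
}}

```text
time: 12.78
tool_pos: [0.4286, 0.0728, 0.3852]
ee_rot: [3.136, 0.001, -0.15]
wrist_force: [-0.4, -0.1, -2.7]
width: 0.0119
```

```bash
python3 - <<'E'
from h import *
info((-.065,-.075,.40))
shot("side","pics/s11.png",230,150,410,320,4)
shot("top","pics/t11.png",205,150,345,270,5)
E
```

```text
t 12.78 p [0.4286 0.0728 0.3852] rpy [ 3.1362e+00  1.3000e-03 -1.5020e-01] stand xyz [-0.1057 -0.0551  0.3852] w 0.0119 F [-0.43 -0.06 -2.7 ] M [0.01 0.11 0.04] q [ 0.04 -0.11  1.13 -0.01  2.12  0.19]
target [0.4659 0.0469 0.4   ] tool shift [ 0.0407  0.0201 -0.0148]
turn to square (deg, tool) [0.31 0.07 0.1 ]
```

View pics/s11.png

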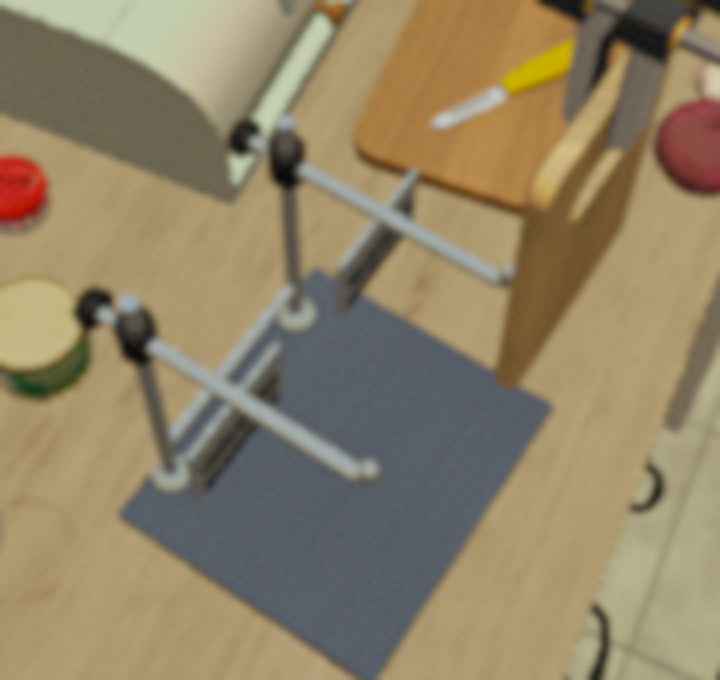

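View pics/t11.png

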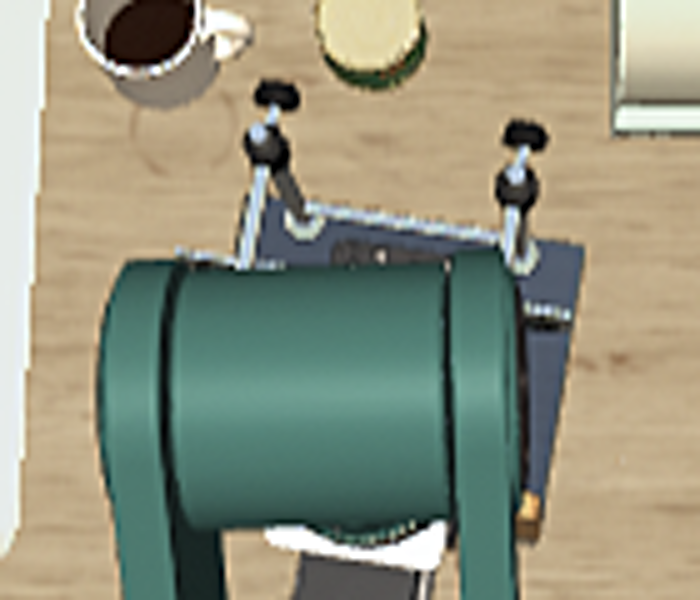

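Emit:
{"op": "jog_arm", "data": {
  "series": [
    {"x": 0,"y": 0.01,"z": -0.012,"rx": 0.3,"ry": 0,"rz": 0.1},
    {"x": 0.012,"y": 0.008,"z": -0.004,"rx": 0,"ry": 0,"rz": 0},
    {"x": 0.012,"y": 0,"z": 0,"rx": 0,"ry": 0,"rz": 0},
    {"x": 0.012,"y": 0,"z": 0,"rx": 0,"ry": 0,"rz": 0},
    {"x": 0,"y": 0,"z": 0,"rx": 0,"ry": 0,"rz": 0},
    {"x": 0,"y": 0,"z": 0,"rx": 0,"ry": 0,"rz": 0}
  ]
}}

```text
time: 13.38
tool_pos: [0.4629, 0.0558, 0.3979]
ee_rot: [-3.14, 0.009, -0.139]
wrist_force: [0.5, -0.5, 0.1]
width: 0.012
```

```bash
python3 - <<'E'
from h import *
info((-.065,-.075,.365))
E
```

```text
t 13.38 p [0.4629 0.0558 0.3979] rpy [-3.1405  0.0095 -0.1393] stand xyz [-0.0693 -0.0666  0.3979] w 0.012 F [ 0.53 -0.46  0.08] M [-0.06  0.14  0.05] q [-0.   -0.02  1.02  0.    2.15  0.14]
target [0.4659 0.0469 0.365 ] tool shift [0.0045 0.0084 0.0328]
turn to square (deg, tool) [-0.06  0.54  0.73]
```

Emit:
{"op": "jog_arm", "data": {
  "series": [
    {"x": 0.004,"y": 0.008,"z": 0.008,"rx": 0,"ry": 0.5,"rz": 0.7},
    {"x": 0,"y": 0,"z": 0.008,"rx": 0,"ry": 0,"rz": 0},
    {"x": 0,"y": 0,"z": 0.006,"rx": 0,"ry": 0,"rz": 0},
    {"x": 0,"y": 0,"z": 0,"rx": 0,"ry": 0,"rz": 0},
    {"x": 0,"y": 0,"z": 0,"rx": 0,"ry": 0,"rz": 0}
  ]
}}

```text
time: 13.8
tool_pos: [0.4636, 0.051, 0.3728]
ee_rot: [-3.14, 0.006, -0.145]
wrist_force: [0.5, 0.0, -1.1]
width: 0.0113
```

```bash
python3 - <<'E'
from h import *
info((-.065,-.075,.36))
shot("side","pics/s12.png",310,150,430,270,6)
E
```

```text
t 13.8 p [0.4636 0.051  0.3728] rpy [-3.1396  0.0059 -0.1455] stand xyz [-0.0679 -0.0713  0.3728] w 0.0113 F [ 0.49  0.01 -1.1 ] M [-0.07  0.05  0.01] q [-0.01 -0.04  1.1   0.    2.09  0.13]
target [0.4659 0.0469 0.36  ] tool shift [0.0029 0.0038 0.0127]
turn to square (deg, tool) [-0.11  0.34  0.37]
```

View pics/s12.png

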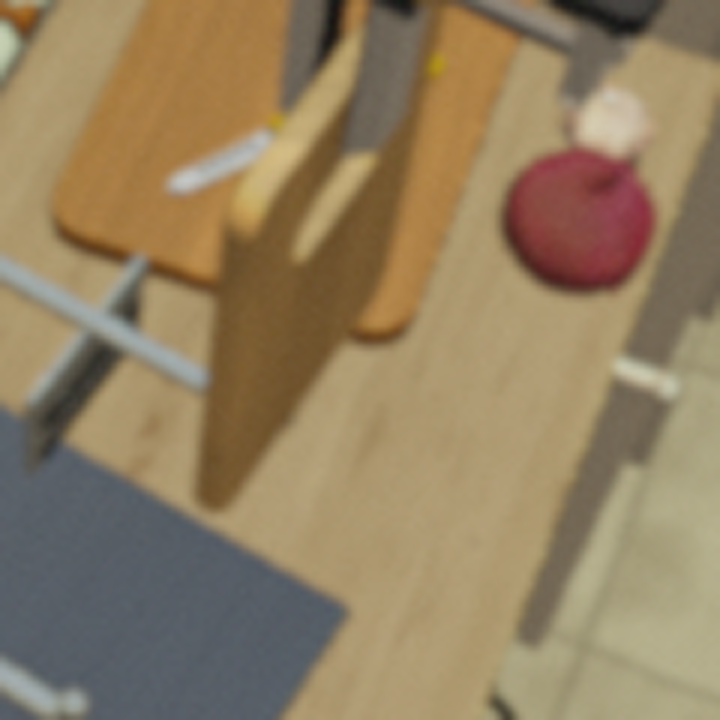

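Emit:
{"op": "jog_arm", "data": {
  "series": [
    {"x": 0.003,"y": 0.002,"z": 0.003,"rx": 0,"ry": 0.3,"rz": 0.3},
    {"x": 0,"y": 0,"z": 0.003,"rx": 0,"ry": 0,"rz": 0},
    {"x": 0,"y": 0,"z": 0,"rx": 0,"ry": 0,"rz": 0}
  ]
}}

```text
time: 14.1
tool_pos: [0.4664, 0.049, 0.3673]
ee_rot: [-3.139, -0.002, -0.15]
wrist_force: [0.9, -1.1, -2.0]
width: 0.0116
```

Emit:
{"op": "jog_arm", "data": {
  "series": [
    {"x": 0,"y": 0,"z": 0.002,"rx": 0,"ry": 0,"rz": 0},
    {"x": 0,"y": 0,"z": 0.001,"rx": 0,"ry": 0,"rz": 0}
  ]
}}

```text
time: 14.27
tool_pos: [0.4665, 0.0489, 0.3645]
ee_rot: [-3.139, -0.003, -0.15]
wrist_force: [0.4, 0.1, -2.1]
width: 0.0115
```

Emit:
{"op": "jog_arm", "data": {
  "series": [
    {"x": 0,"y": 0,"z": 0.002,"rx": 0,"ry": 0,"rz": 0},
    {"x": 0,"y": 0,"z": 0.001,"rx": 0,"ry": 0,"rz": 0}
  ]
}}

```text
time: 14.43
tool_pos: [0.4663, 0.0489, 0.3641]
ee_rot: [-3.138, -0.006, -0.15]
wrist_force: [-1.9, -0.3, 1.9]
width: 0.0117
```

```bash
python3 - <<'E'
from h import *
info((-.065,-.075,.36))
E
```

```text
t 14.43 p [0.4663 0.0489 0.3641] rpy [-3.1384 -0.0063 -0.1504] stand xyz [-0.0649 -0.073   0.3641] w 0.0117 F [-1.94 -0.35  1.89] M [-0.08  0.48  0.03] q [-0.02 -0.05  1.13  0.    2.06  0.13]
target [0.4659 0.0469 0.36  ] tool shift [-0.0001  0.0021  0.0041]
turn to square (deg, tool) [-0.18 -0.36  0.09]
```

```bash
cat > rail.py <<'E'
from h import *
from scipy.ndimage import map_coordinates
def center(n,img,P0,P1,axz_scan=np.arange(-.03,.0301,.0005),N=30):
    """scan vertical (world z) offsets: mean brightness-profile along rail P0->P1"""
    g=img.astype(float)
    out=[]
    for dz in axz_scan:
        P=np.linspace(P0,P1,N)+[0,0,dz]; q=proj(n,P)
        out.append([map_coordinates(g[:,:,c],[q[:,1],q[:,0]],order=1).mean() for c in range(3)])
    return axz_scan,np.array(out)
def blue(n,img,P0,P1):
    s,o=center(n,img,P0,P1); v=o[:,2]-o[:,0]*1.0 # blue minus red: rail is bluish vs wood; 
    return s,o,v
E
python3 - <<'E'
from rail import *
from bench import cams
im=cams.snapshot("side")["img"]; np.save("pics/sideA.npy",im)
im0=cv2.imread("pics/side0.png")[:,:,::-1]
for nm,img,y,xa,xb in(("L now",im,.075,-.05,.06),("R 0",im0,-.075,-.05,.07),("R now",im,-.075,-.03,.07)):
    P=S2W(ST,[(xa,y,.215),(xb,y,.215)])
    s,o=center("side",img,P[0],P[1]); 
    print(nm); print([(round(a*1000,1),int(b.sum()/3),int(b[2]-b[0])) for a,b in zip(s[::3],o[::3])])
E
```

```text
L now
[(np.float64(-30.0), 98, 4), (np.float64(-28.5), 99, 2), (np.float64(-27.0), 99, 1), (np.float64(-25.5), 100, 0), (np.float64(-24.0), 102, -2), (np.float64(-22.5), 104, -4), (np.float64(-21.0), 108, -7), (np.float64(-19.5), 112, -9), (np.float64(-18.0), 117, -11), (np.float64(-16.5), 122, -12), (np.float64(-15.0), 128, -12), (np.float64(-13.5), 134, -11), (np.float64(-12.0), 140, -10), (np.float64(-10.5), 146, -8), (np.float64(-9.0), 151, -5), (np.float64(-7.5), 156, -2), (np.float64(-6.0), 159, 0), (np.float64(-4.5), 162, 2), (np.float64(-3.0), 164, 5), (np.float64(-1.5), 166, 7), (np.float64(0.0), 167, 8), (np.float64(1.5), 166, 9), (np.float64(3.0), 166, 9), (np.float64(4.5), 164, 8), (np.float64(6.0), 161, 7), (np.float64(7.5), 158, 5), (np.float64(9.0), 154, 3), (np.float64(10.5), 149, 1), (np.float64(12.0), 143, 0), (np.float64(13.5), 137, -2), (np.float64(15.0), 132, -4), (np.float64(16.5), 126, -5), (np.float64(18.0), 121, -6), (np.float64(19.5), 117, -7), (np.float64(21.0), 113, -8), (np.float64(22.5), 111, -8), (np.float64(24.0), 110, -8), (np.float64(25.5), 109, -8),
[... 1848 characters left out ...]
p.float64(-4.5), 156, -1), (np.float64(-3.0), 159, 1), (np.float64(-1.5), 160, 2), (np.float64(0.0), 160, 1), (np.float64(1.5), 159, 0), (np.float64(3.0), 157, -5), (np.float64(4.5), 154, -11), (np.float64(6.0), 150, -18), (np.float64(7.5), 146, -26), (np.float64(9.0), 142, -34), (np.float64(10.5), 138, -40), (np.float64(12.0), 136, -46), (np.float64(13.5), 134, -50), (np.float64(15.0), 133, -52), (np.float64(16.5), 132, -54), (np.float64(18.0), 133, -55), (np.float64(19.5), 133, -55), (np.float64(21.0), 134, -55), (np.float64(22.5), 134, -55), (np.float64(24.0), 135, -55), (np.float64(25.5), 135, -55), (np.float64(27.0), 136, -55), (np.float64(28.5), 136, -55), (np.float64(30.0), 137, -56)]
```

Emit:
{"op": "jog_arm", "data": {
  "series": [
    {"x": 0,"y": 0,"z": -0.01,"rx": -0.2,"ry": -0.4,"rz": 0.1},
    {"x": -0.015,"y": 0,"z": -0.006,"rx": 0,"ry": 0,"rz": 0},
    {"x": -0.018,"y": 0.002,"z": 0,"rx": 0,"ry": 0,"rz": 0},
    {"x": -0.012,"y": 0,"z": 0,"rx": 0,"ry": 0,"rz": 0},
    {"x": 0,"y": 0,"z": 0,"rx": 0,"ry": 0,"rz": 0},
    {"x": 0,"y": 0,"z": 0,"rx": 0,"ry": 0,"rz": 0}
  ]
}}

```text
time: 14.98
tool_pos: [0.4209, 0.0538, 0.3785]
ee_rot: [3.141, 0.002, -0.153]
wrist_force: [1.0, 0.1, -1.9]
width: 0.0117
```

```bash
python3 - <<'E'
from h import *
info((-.11,-.075,.2106))
E
```

```text
t 14.98 p [0.4209 0.0538 0.3785] rpy [ 3.141e+00  2.200e-03 -1.530e-01] stand xyz [-0.1105 -0.075   0.3785] w 0.0117 F [ 0.97  0.09 -1.94] M [-0.07  0.08 -0.01] q [-0.01 -0.13  1.17 -0.    2.11  0.15]
target [0.4214 0.0537 0.2106] tool shift [ 9.000e-04 -1.000e-04  1.679e-01]
turn to square (deg, tool) [ 0.03  0.13 -0.05]
```

Emit:
{"op": "jog_arm", "data": {
  "series": [
    {"x": 0,"y": 0,"z": 0.015,"rx": 0,"ry": 0,"rz": 0},
    {"x": 0,"y": 0,"z": 0.018,"rx": 0,"ry": 0,"rz": 0},
    {"x": 0,"y": 0,"z": 0.018,"rx": 0,"ry": 0,"rz": 0},
    {"x": 0,"y": 0,"z": 0.018,"rx": 0,"ry": 0,"rz": 0},
    {"x": 0,"y": 0,"z": 0.018,"rx": 0,"ry": 0,"rz": 0},
    {"x": 0,"y": 0,"z": 0.018,"rx": 0,"ry": 0,"rz": 0},
    {"x": 0,"y": 0,"z": 0.018,"rx": 0,"ry": 0,"rz": 0},
    {"x": 0,"y": 0,"z": 0.015,"rx": 0,"ry": 0,"rz": 0},
    {"x": 0,"y": 0,"z": 0.008,"rx": 0,"ry": 0,"rz": 0},
    {"x": 0,"y": 0,"z": 0,"rx": 0,"ry": 0,"rz": 0},
    {"x": 0,"y": 0,"z": 0,"rx": 0,"ry": 0,"rz": 0},
    {"x": 0,"y": 0,"z": 0,"rx": 0,"ry": 0,"rz": 0}
  ]
}}

```text
time: 15.98
tool_pos: [0.4261, 0.053, 0.2209]
ee_rot: [3.14, 0.003, -0.154]
wrist_force: [0.3, 0.7, -1.9]
width: 0.0115
```

```bash
python3 - <<'E'
from h import *
info((-.11,-.075,.2106))
shot("side","pics/s13.png",260,150,400,270,5)
E
```

```text
t 15.98 p [0.4261 0.053  0.2209] rpy [ 3.1405  0.0034 -0.1542] stand xyz [-0.1053 -0.075   0.2209] w 0.0115 F [ 0.25  0.68 -1.88] M [-0.03  0.01 -0.01] q [-0.01 -0.19  1.53 -0.    1.8   0.15]
target [0.4214 0.0537 0.2106] tool shift [-0.0047  0.      0.0103]
turn to square (deg, tool) [ 0.06  0.19 -0.12]
```

View pics/s13.png

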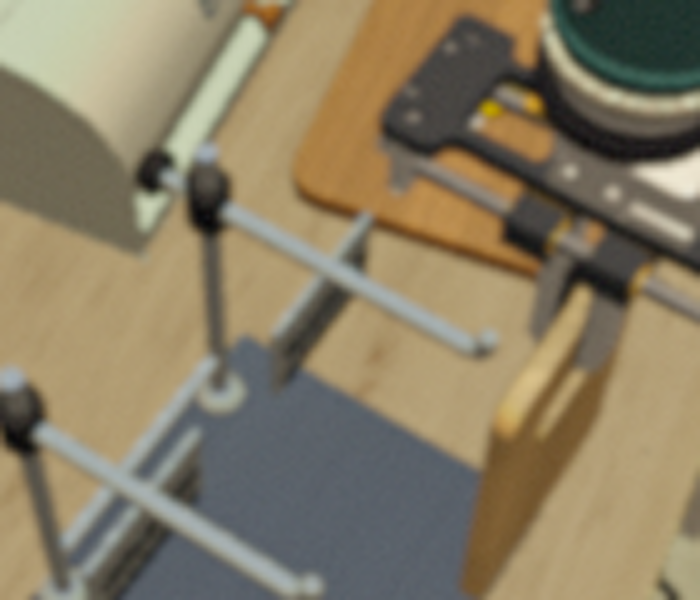

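```bash
python3 - <<'E'
from h import *
p,r,o=pose()
for y in(-.035,-.025,-.015):
  q=least_squares(lambda v:proj("side",p+r.apply([v[0],y,v[1]]))[0]-np.array([340,188.]),[.085,-.1]); print(y,q.x.round(4),"z above reported",p[2]-q.x[1])
for x,y,h in((.095,-.075,.255),(.095,.075,.255)): print(((proj("side",S2W(ST,(x,y,h))[0])[0]-[260,150]+.5)*5).round())
E
```

```text
-0.035 [ 0.0739 -0.1394] z above reported 0.3606643384352564
-0.025 [ 0.0792 -0.1234] z above reported 0.3446284173542329
-0.015 [ 0.0845 -0.1073] z above reported 0.32859249627320963
[207. 149.]
[ 12. 376.]
```

Emit:
{"op": "jog_arm", "data": {
  "series": [
    {"x": 0,"y": 0,"z": 0.006,"rx": 0,"ry": 0.2,"rz": -0.1},
    {"x": 0,"y": 0,"z": 0.003,"rx": 0,"ry": 0,"rz": 0},
    {"x": 0,"y": 0,"z": 0,"rx": 0,"ry": 0,"rz": 0},
    {"x": 0,"y": 0,"z": 0,"rx": 0,"ry": 0,"rz": 0}
  ]
}}

```text
time: 16.37
tool_pos: [0.4282, 0.053, 0.2147]
ee_rot: [3.142, -0.008, -0.152]
wrist_force: [0.6, -1.5, -2.0]
width: 0.0118
```

```bash
python3 - <<'E'
from h import *
info((-.085,-.075,.2106))
E
```

```text
t 16.37 p [0.4282 0.053  0.2147] rpy [ 3.1415 -0.0076 -0.1521] stand xyz [-0.1032 -0.0746  0.2147] w 0.0118 F [ 0.64 -1.48 -1.98] M [-0.07  0.13  0.01] q [-0.01 -0.19  1.55 -0.    1.78  0.14]
target [0.4461 0.0499 0.2106] tool shift [0.0181 0.0004 0.0042]
turn to square (deg, tool) [ 0.   -0.43 -0.01]
```

Emit:
{"op": "jog_arm", "data": {
  "series": [
    {"x": 0.005,"y": 0,"z": 0.003,"rx": 0,"ry": -0.4,"rz": 0},
    {"x": 0.006,"y": 0,"z": 0.001,"rx": 0,"ry": 0,"rz": 0},
    {"x": 0,"y": 0,"z": 0,"rx": 0,"ry": 0,"rz": 0},
    {"x": 0,"y": 0,"z": 0,"rx": 0,"ry": 0,"rz": 0}
  ]
}}

```text
time: 16.7
tool_pos: [0.4408, 0.0512, 0.2112]
ee_rot: [-3.141, -0.002, -0.152]
wrist_force: [-0.4, 0.3, -2.2]
width: 0.0118
```

```bash
python3 - <<'E'
from h import *
info((-.085,-.075,.2106))
E
```

```text
t 16.7 p [0.4408 0.0512 0.2112] rpy [-3.1414e+00 -2.0000e-03 -1.5220e-01] stand xyz [-0.0904 -0.0746  0.2112] w 0.0118 F [-0.36  0.26 -2.18] M [-0.08  0.08 -0.02] q [-0.01 -0.16  1.52 -0.    1.77  0.14]
target [0.4461 0.0499 0.2106] tool shift [0.0054 0.0004 0.0006]
turn to square (deg, tool) [-0.01 -0.12 -0.01]
```

Emit:
{"op": "jog_arm", "data": {
  "series": [
    {"x": 0.004,"y": 0,"z": 0.0003,"rx": 0,"ry": 0,"rz": 0},
    {"x": 0.004,"y": 0,"z": 0,"rx": 0,"ry": 0,"rz": 0}
  ]
}}

```text
time: 16.87
tool_pos: [0.4491, 0.0499, 0.2109]
ee_rot: [-3.141, -0.002, -0.152]
wrist_force: [-0.1, -0.3, -1.5]
width: 0.0117
```

Emit:
{"op": "jog_arm", "data": {
  "series": [
    {"x": 0.003,"y": 0,"z": 0,"rx": 0,"ry": 0,"rz": 0},
    {"x": 0.002,"y": 0,"z": 0,"rx": 0,"ry": 0,"rz": 0}
  ]
}}

```text
time: 17.03
tool_pos: [0.455, 0.049, 0.2108]
ee_rot: [-3.141, -0.002, -0.152]
wrist_force: [0.1, 0.5, -2.0]
width: 0.012
```

Emit:
{"op": "jog_arm", "data": {
  "series": [
    {"x": 0.003,"y": 0,"z": 0,"rx": 0,"ry": 0,"rz": 0},
    {"x": 0.002,"y": 0,"z": 0,"rx": 0,"ry": 0,"rz": 0}
  ]
}}

```text
time: 17.2
tool_pos: [0.4606, 0.0481, 0.2107]
ee_rot: [-3.141, -0.002, -0.152]
wrist_force: [-0.8, 0.1, -2.3]
width: 0.012
```

```bash
python3 - <<'E'
from h import *
info((-.065,-.075,.2106))
E
```

```text
t 17.2 p [0.4606 0.0481 0.2107] rpy [-3.1414e+00 -1.7000e-03 -1.5230e-01] stand xyz [-0.0704 -0.0746  0.2107] w 0.012 F [-0.8   0.12 -2.34] M [-0.05  0.08  0.02] q [-0.02 -0.11  1.49 -0.    1.77  0.13]
target [0.4659 0.0469 0.2106] tool shift [0.0054 0.0004 0.0001]
turn to square (deg, tool) [-0.01 -0.1  -0.02]
```

Emit:
{"op": "jog_arm", "data": {
  "series": [
    {"x": 0.004,"y": 0,"z": 0,"rx": 0,"ry": 0,"rz": 0},
    {"x": 0.003,"y": 0,"z": 0,"rx": 0,"ry": 0,"rz": 0}
  ]
}}

```text
time: 17.37
tool_pos: [0.4681, 0.047, 0.2108]
ee_rot: [-3.141, -0.002, -0.152]
wrist_force: [0.7, 0.1, -2.1]
width: 0.0116
```

Emit:
{"op": "jog_arm", "data": {
  "series": [
    {"x": 0.004,"y": 0,"z": 0,"rx": 0,"ry": 0,"rz": 0},
    {"x": 0.003,"y": 0,"z": 0,"rx": 0,"ry": 0,"rz": 0}
  ]
}}

```text
time: 17.53
tool_pos: [0.4758, 0.0458, 0.2108]
ee_rot: [-3.141, -0.002, -0.152]
wrist_force: [-0.0, -0.1, -1.7]
width: 0.0119
```

Emit:
{"op": "jog_arm", "data": {
  "series": [
    {"x": 0.004,"y": 0,"z": 0,"rx": 0,"ry": 0,"rz": 0},
    {"x": 0.005,"y": 0,"z": 0,"rx": 0,"ry": 0,"rz": 0},
    {"x": 0.003,"y": 0,"z": 0,"rx": 0,"ry": 0,"rz": 0}
  ]
}}

```text
time: 17.78
tool_pos: [0.489, 0.0438, 0.2108]
ee_rot: [-3.141, -0.002, -0.152]
wrist_force: [-0.1, -0.4, -2.1]
width: 0.012
```

```bash
python3 - <<'E'
from h import *
info((-.03,-.075,.2106))
shot("side","pics/s14.png",260,150,400,270,5)
E
```

```text
t 17.78 p [0.489  0.0438 0.2108] rpy [-3.1414e+00 -1.8000e-03 -1.5220e-01] stand xyz [-0.0417 -0.0746  0.2108] w 0.012 F [-0.14 -0.44 -2.14] M [-0.04  0.1   0.02] q [-0.03 -0.05  1.43 -0.    1.76  0.13]
target [0.5005 0.0416 0.2106] tool shift [0.0117 0.0004 0.0002]
turn to square (deg, tool) [-0.01 -0.1  -0.01]
```

View pics/s14.png

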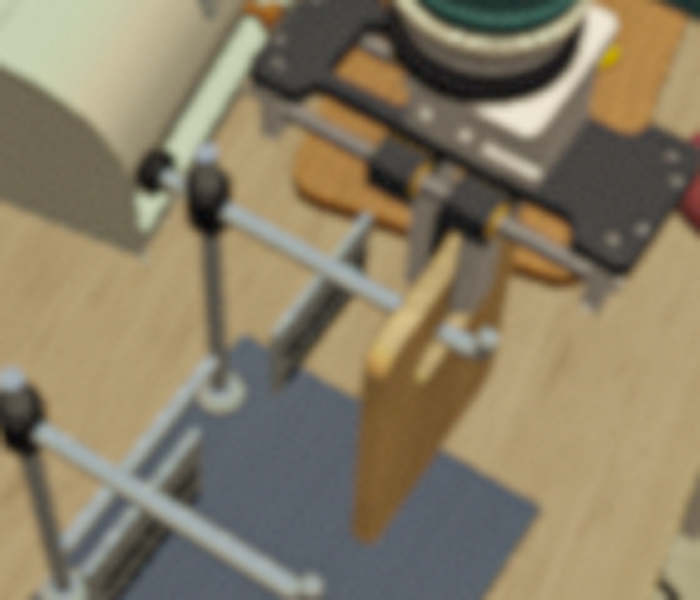

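Emit:
{"op": "jog_arm", "data": {
  "series": [
    {"x": 0.004,"y": 0,"z": 0.002,"rx": 0,"ry": -0.1,"rz": 0},
    {"x": 0.006,"y": 0,"z": 0.003,"rx": 0,"ry": 0,"rz": 0},
    {"x": 0.006,"y": 0,"z": 0.003,"rx": 0,"ry": 0,"rz": 0},
    {"x": 0.006,"y": 0,"z": 0.001,"rx": 0,"ry": 0,"rz": 0},
    {"x": 0.006,"y": 0,"z": 0,"rx": 0,"ry": 0,"rz": 0},
    {"x": 0.005,"y": 0,"z": 0,"rx": 0,"ry": 0,"rz": 0},
    {"x": 0,"y": 0,"z": 0,"rx": 0,"ry": 0,"rz": 0},
    {"x": 0,"y": 0,"z": 0,"rx": 0,"ry": 0,"rz": 0}
  ]
}}

```text
time: 18.5
tool_pos: [0.5259, 0.038, 0.1995]
ee_rot: [3.142, 0.002, -0.152]
wrist_force: [0.0, 0.1, -1.8]
width: 0.0118
```

```bash
python3 - <<'E'
from h import *
info((.01,-.075,.199))
E
```

```text
t 18.5 p [0.5259 0.038  0.1995] rpy [ 3.1415e+00  1.8000e-03 -1.5250e-01] stand xyz [-0.0044 -0.0748  0.1995] w 0.0118 F [ 0.02  0.11 -1.83] M [-0.06  0.05  0.  ] q [-0.04  0.03  1.37  0.    1.74  0.12]
target [0.54   0.0356 0.199 ] tool shift [0.0144 0.0002 0.0005]
turn to square (deg, tool) [ 0.    0.11 -0.03]
```

Emit:
{"op": "jog_arm", "data": {
  "series": [
    {"x": 0.004,"y": 0,"z": 0,"rx": 0,"ry": 0.1,"rz": 0},
    {"x": 0.004,"y": 0,"z": 0.001,"rx": 0,"ry": 0,"rz": 0},
    {"x": 0.003,"y": 0,"z": 0,"rx": 0,"ry": 0,"rz": 0},
    {"x": 0,"y": 0,"z": 0,"rx": 0,"ry": 0,"rz": 0}
  ]
}}

```text
time: 18.83
tool_pos: [0.5377, 0.0362, 0.1989]
ee_rot: [-3.142, -0.001, -0.152]
wrist_force: [0.2, -1.0, -2.7]
width: 0.0117
```

Emit:
{"op": "jog_arm", "data": {
  "series": [
    {"x": 0.002,"y": 0,"z": 0,"rx": 0,"ry": 0,"rz": 0},
    {"x": 0.001,"y": 0,"z": 0,"rx": 0,"ry": 0,"rz": 0}
  ]
}}

```text
time: 19.0
tool_pos: [0.5409, 0.0358, 0.199]
ee_rot: [-3.142, -0.001, -0.152]
wrist_force: [-0.2, -0.2, -1.6]
width: 0.0112
```

```bash
python3 - <<'E'
from h import *
info((.017,-.075,.1965))
E
```

```text
t 19.0 p [0.5409 0.0358 0.199 ] rpy [-3.1415e+00 -8.0000e-04 -1.5230e-01] stand xyz [ 0.0108 -0.0747  0.199 ] w 0.0112 F [-0.16 -0.25 -1.64] M [0.02 0.09 0.  ] q [-0.04  0.06  1.34 -0.    1.74  0.11]
target [0.5469 0.0345 0.1965] tool shift [0.0062 0.0003 0.0025]
turn to square (deg, tool) [-0.   -0.05 -0.02]
```

Emit:
{"op": "jog_arm", "data": {
  "series": [
    {"x": 0,"y": 0,"z": 0.003,"rx": 0,"ry": 0,"rz": 0},
    {"x": 0,"y": 0,"z": 0.001,"rx": 0,"ry": 0,"rz": 0},
    {"x": 0,"y": 0,"z": 0,"rx": 0,"ry": 0,"rz": 0}
  ]
}}

```text
time: 19.25
tool_pos: [0.541, 0.0358, 0.1948]
ee_rot: [-3.141, -0.001, -0.152]
wrist_force: [0.4, -0.2, -1.8]
width: 0.0118
```

Emit:
{"op": "jog_arm", "data": {
  "series": [
    {"x": 0,"y": 0,"z": 0.001,"rx": 0,"ry": 0,"rz": 0},
    {"x": 0,"y": 0,"z": 0.001,"rx": 0,"ry": 0,"rz": 0}
  ]
}}

```text
time: 19.42
tool_pos: [0.541, 0.0358, 0.1934]
ee_rot: [-3.141, -0.002, -0.152]
wrist_force: [-1.2, -0.1, 2.7]
width: 0.0116
```

Emit:
{"op": "jog_arm", "data": {
  "series": [
    {"x": 0,"y": 0,"z": 0.001,"rx": 0,"ry": 0,"rz": 0},
    {"x": 0,"y": 0,"z": 0.0005,"rx": 0,"ry": 0,"rz": 0}
  ]
}}

```text
time: 19.58
tool_pos: [0.541, 0.0358, 0.1935]
ee_rot: [-3.141, -0.004, -0.152]
wrist_force: [-0.3, -0.8, -0.3]
width: 0.0117
```

```bash
python3 - <<'E'
from h import *
info((.017,-.075,.1965))
E
```

```text
t 19.58 p [0.541  0.0358 0.1935] rpy [-3.1413 -0.0036 -0.1521] stand xyz [ 0.0109 -0.0746  0.1935] w 0.0117 F [-0.3  -0.85 -0.32] M [-0.08  0.23 -0.01] q [-0.04  0.06  1.35 -0.    1.73  0.11]
target [0.5469 0.0345 0.1965] tool shift [ 0.0061  0.0004 -0.003 ]
turn to square (deg, tool) [-0.02 -0.21 -0.01]
```

Emit:
{"op": "jog_arm", "data": {
  "series": [
    {"x": 0,"y": 0,"z": -0.0015,"rx": 0,"ry": -0.2,"rz": 0},
    {"x": 0.002,"y": 0,"z": 0,"rx": 0,"ry": 0,"rz": 0},
    {"x": 0.001,"y": 0,"z": 0,"rx": 0,"ry": 0,"rz": 0}
  ]
}}

```text
time: 19.83
tool_pos: [0.544, 0.0354, 0.1944]
ee_rot: [-3.141, 0.0, -0.152]
wrist_force: [0.1, 0.7, -3.1]
width: 0.0118
```

Emit:
{"op": "jog_arm", "data": {
  "series": [
    {"x": 0.001,"y": 0,"z": 0,"rx": 0,"ry": 0,"rz": 0},
    {"x": 0.001,"y": 0,"z": 0,"rx": 0,"ry": 0,"rz": 0}
  ]
}}

```text
time: 20.0
tool_pos: [0.5456, 0.0351, 0.1936]
ee_rot: [-3.141, 0.003, -0.152]
wrist_force: [-2.1, 1.6, -0.3]
width: 0.0117
```

Emit:
{"op": "jog_arm", "data": {
  "series": [
    {"x": 0.001,"y": 0,"z": 0,"rx": 0,"ry": 0,"rz": 0},
    {"x": 0.001,"y": 0,"z": 0,"rx": 0,"ry": 0,"rz": 0}
  ]
}}

```text
time: 20.17
tool_pos: [0.5456, 0.0351, 0.1935]
ee_rot: [-3.142, 0.008, -0.152]
wrist_force: [-4.2, 1.1, 1.1]
width: 0.0119
```

```bash
python3 - <<'E'
from h import *
info((.017,-.075,.1945))
E
```

```text
t 20.17 p [0.5456 0.0351 0.1935] rpy [-3.1415  0.0082 -0.1521] stand xyz [ 0.0156 -0.0746  0.1935] w 0.0119 F [-4.18  1.08  1.12] M [ 0.08  0.96 -0.05] q [-0.04  0.08  1.33  0.    1.74  0.11]
target [0.5469 0.0345 0.1945] tool shift [ 0.0014  0.0004 -0.001 ]
turn to square (deg, tool) [-0.    0.47 -0.01]
```

Emit:
{"op": "jog_arm", "data": {
  "series": [
    {"x": 0,"y": 0,"z": 0,"rx": 0,"ry": 0.4,"rz": 0},
    {"x": 0,"y": 0,"z": 0,"rx": 0,"ry": 0,"rz": 0}
  ]
}}

```text
time: 20.33
tool_pos: [0.5456, 0.0352, 0.1935]
ee_rot: [-3.142, 0.001, -0.152]
wrist_force: [-3.0, 0.2, -0.8]
width: 0.0117
```

```bash
python3 - <<'E'
from h import *
info((.017,-.075,.1945))
shot("side","pics/s15.png",260,150,400,270,5)
shot("top","pics/t15.png",205,150,345,270,5)
E
```

```text
t 20.33 p [0.5456 0.0352 0.1935] rpy [-3.1415e+00  1.2000e-03 -1.5210e-01] stand xyz [ 0.0156 -0.0745  0.1935] w 0.0117 F [-3.01  0.21 -0.78] M [ 0.    0.56 -0.08] q [-0.04  0.08  1.33  0.    1.73  0.11]
target [0.5469 0.0345 0.1945] tool shift [ 0.0014  0.0005 -0.001 ]
turn to square (deg, tool) [-0.    0.07 -0.01]
```

View pics/s15.png

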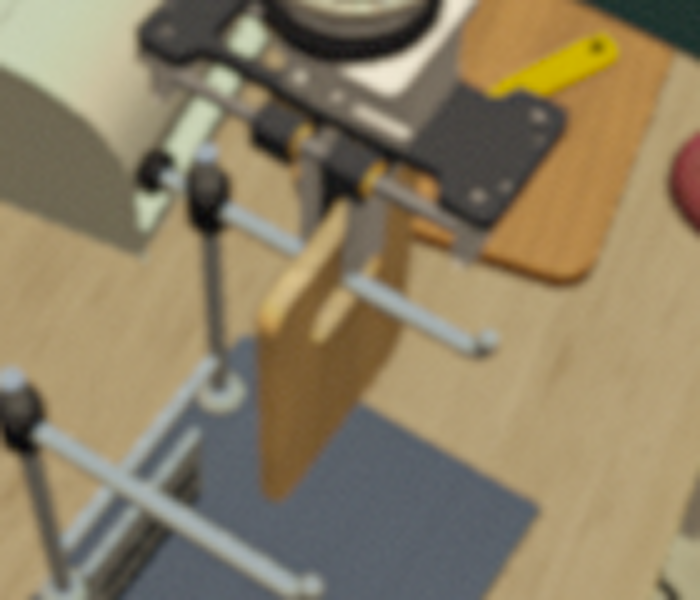

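View pics/t15.png

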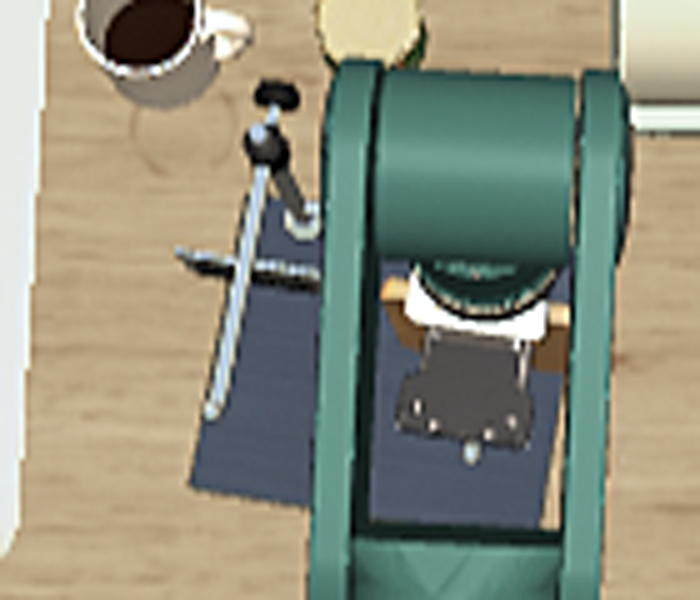

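Emit:
{"op": "jog_arm", "data": {
  "series": [
    {"x": 0,"y": 0,"z": 0,"rx": 0,"ry": 0,"rz": 0},
    {"x": 0,"y": 0,"z": 0,"rx": 0,"ry": 0,"rz": 0},
    {"x": 0,"y": 0,"z": 0,"rx": 0,"ry": 0,"rz": 0},
    {"x": 0,"y": 0,"z": 0,"rx": 0,"ry": 0,"rz": 0}
  ],
  "claw": 0.28
}}

```text
time: 20.77
tool_pos: [0.5486, 0.0348, 0.195]
ee_rot: [-3.141, -0.007, -0.152]
wrist_force: [-0.2, -0.4, -1.1]
width: 0.026
```

```bash
python3 - <<'E'
from h import *
info((.0155,-.075,.1945))
shot("side","pics/s16.png",290,170,360,250,8)
E
```

```text
t 20.77 p [0.5486 0.0348 0.195 ] rpy [-3.141  -0.0068 -0.1521] stand xyz [ 0.0186 -0.0745  0.195 ] w 0.026 F [-0.17 -0.42 -1.08] M [-0.08  0.04 -0.01] q [-0.04  0.08  1.33 -0.    1.73  0.11]
target [0.5455 0.0347 0.1945] tool shift [-0.0031  0.0005  0.0004]
turn to square (deg, tool) [-0.03 -0.39 -0.01]
```

View pics/s16.png

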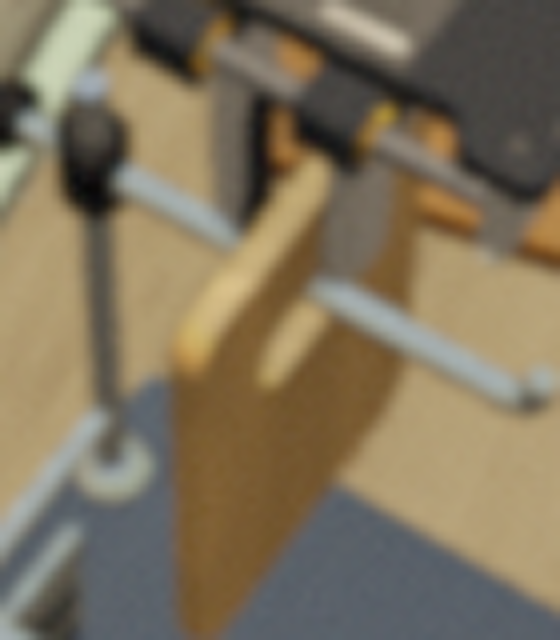

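Emit:
{"op": "jog_arm", "data": {
  "series": [
    {"x": -0.003,"y": 0,"z": 0,"rx": 0,"ry": -0.3,"rz": 0},
    {"x": 0,"y": 0,"z": -0.006,"rx": 0,"ry": 0,"rz": 0},
    {"x": 0,"y": 0,"z": -0.008,"rx": 0,"ry": 0,"rz": 0},
    {"x": 0,"y": 0,"z": 0,"rx": 0,"ry": 0,"rz": 0}
  ]
}}

```text
time: 21.15
tool_pos: [0.5457, 0.0352, 0.2103]
ee_rot: [-3.141, -0.002, -0.152]
wrist_force: [-0.0, 0.3, 0.1]
width: 0.0264
```

```bash
python3 - <<'E'
from h import *
info((.0155,-.075,.27))
E
```

```text
t 21.15 p [0.5457 0.0352 0.2103] rpy [-3.141e+00 -1.800e-03 -1.522e-01] stand xyz [ 0.0156 -0.0745  0.2103] w 0.0264 F [-0.04  0.31  0.12] M [-0.03  0.04  0.03] q [-0.04  0.07  1.3   0.    1.76  0.11]
target [0.5455 0.0347 0.27  ] tool shift [-0.      0.0004 -0.0597]
turn to square (deg, tool) [-0.04 -0.1  -0.01]
```

Free of the board; up and then well back so the cameras see.

Emit:
{"op": "jog_arm", "data": {
  "series": [
    {"x": 0,"y": 0,"z": -0.012,"rx": 0,"ry": -0.1,"rz": 0},
    {"x": 0,"y": 0,"z": -0.015,"rx": 0,"ry": 0,"rz": 0},
    {"x": 0,"y": 0,"z": -0.02,"rx": 0,"ry": 0,"rz": 0},
    {"x": 0,"y": 0,"z": -0.025,"rx": 0,"ry": 0,"rz": 0},
    {"x": 0,"y": 0,"z": -0.025,"rx": 0,"ry": 0,"rz": 0},
    {"x": -0.03,"y": 0,"z": -0.02,"rx": 0,"ry": 0,"rz": 0},
    {"x": -0.035,"y": 0,"z": 0,"rx": 0,"ry": 0,"rz": 0},
    {"x": -0.035,"y": 0,"z": 0,"rx": 0,"ry": 0,"rz": 0},
    {"x": -0.035,"y": 0,"z": 0,"rx": 0,"ry": 0,"rz": 0},
    {"x": -0.035,"y": 0,"z": 0,"rx": 0,"ry": 0,"rz": 0},
    {"x": -0.035,"y": 0,"z": 0,"rx": 0,"ry": 0,"rz": 0},
    {"x": 0,"y": 0,"z": 0,"rx": 0,"ry": 0,"rz": 0}
  ]
}}

```text
time: 22.15
tool_pos: [0.3377, 0.0667, 0.3352]
ee_rot: [-3.14, -0.004, -0.154]
wrist_force: [-0.4, 0.3, 0.0]
width: 0.0265
```

```bash
python3 - <<'E'
from h import *
info()
shot("side","pics/s17.png",270,160,370,270,6)
shot("top","pics/t17.png",205,150,345,270,5)
E
```

```text
t 22.15 p [0.3377 0.0667 0.3352] rpy [-3.1396 -0.0036 -0.1539] stand xyz [-0.1948 -0.0748  0.3352] w 0.0265 F [-0.42  0.34  0.01] M [-0.09  0.02 -0.07] q [ 0.03 -0.34  1.42  0.    2.06  0.18]
turn to square (deg, tool) [-0.11 -0.21 -0.11]
```

View pics/s17.png

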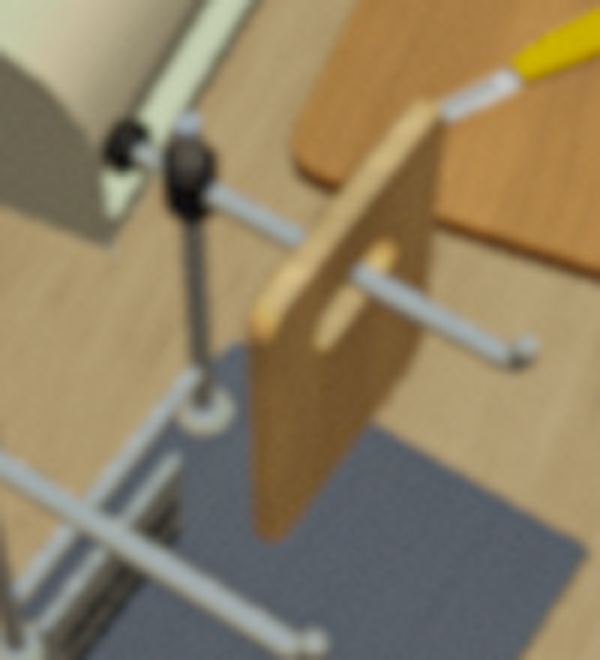

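View pics/t17.png

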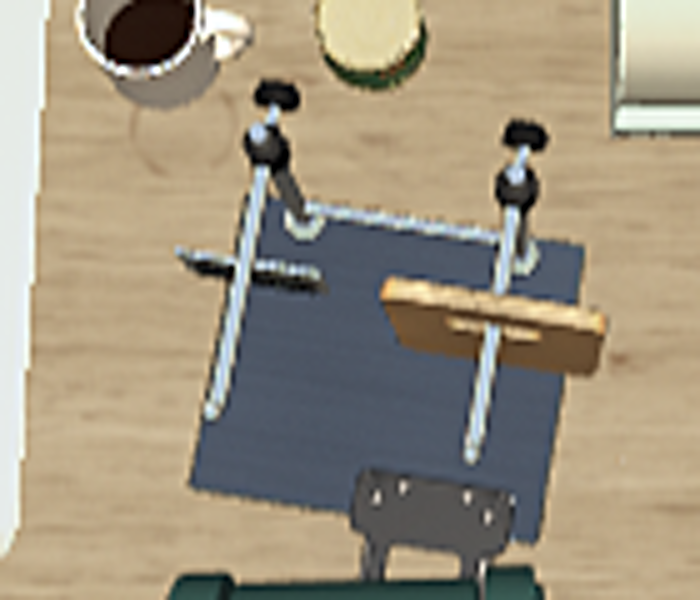

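```bash
python3 - <<'E'
from h import *
def top(x,y=-.075): 
    W=lambda a,b,c:S2W(ST,(a,b,c))[0]
    L=[]
    for m,c in((x,(0,0,255)),):
        for s in(-.006,.006): L.append((W(m+s,y-.065,.2613),W(m+s,y+.065,.2613),c))
        L.append((W(m-.006,y-.065,.0613),W(m-.006,y+.065,.0613),c))
    L.append((W(.023,.075-.044,.21),W(.023,.075+.044,.21),(0,255,0)))
    L.append((W(-.065,.075,.215),W(.095,.075,.215),(255,0,255)));L.append((W(-.065,-.075,.212),W(.0,-.075,.212),(255,0,255)))
    return L
shot("top","pics/t18.png",220,170,340,260,6.5,top(.017))
shot("side","pics/s18.png",270,160,370,270,6,top(.017))
E
```

```text
(no output)
```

View pics/t18.png

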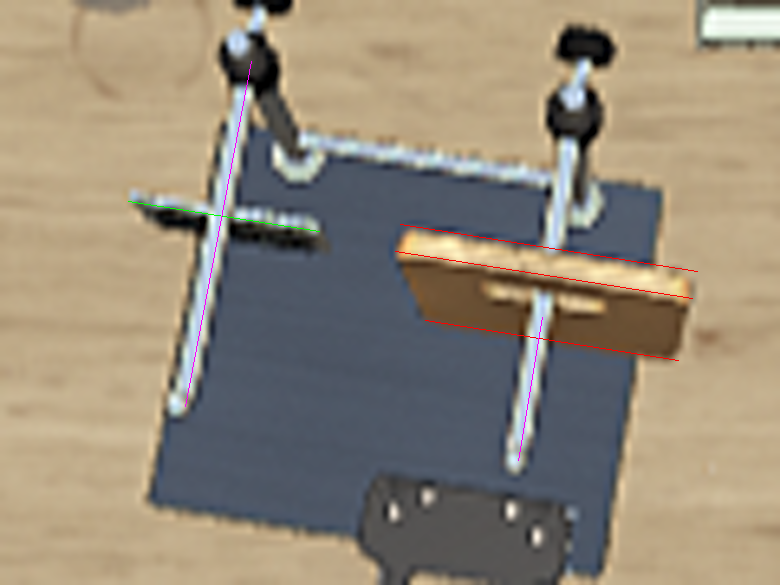

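View pics/s18.png

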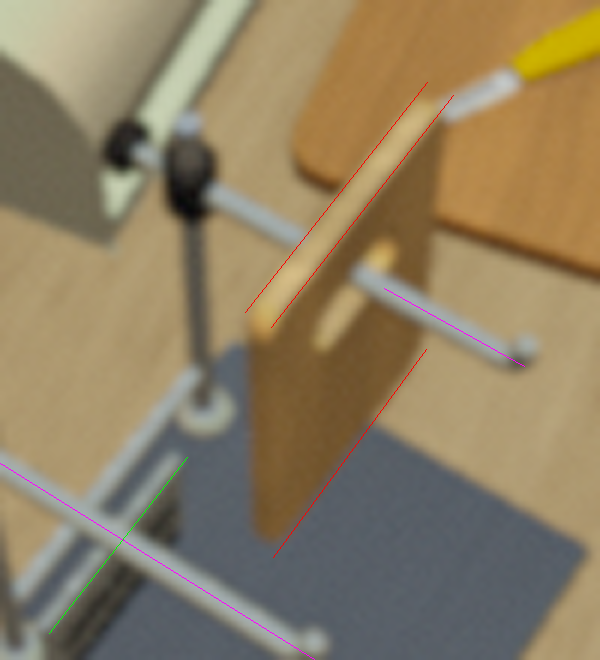

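```bash
python3 - <<'E'
from h import *
from bench import cams
a=cv2.imread("pics/s15.png"); a=cv2.resize(a,(140,120),interpolation=cv2.INTER_AREA)
s=cams.snapshot("side")["img"][:,:,::-1]
x0,y0,x1,y1=306,210,330,255
T=cv2.resize(a[y0-150:y1-150,x0-260:x1-260],None,fx=8,fy=8,interpolation=cv2.INTER_CUBIC)
S=cv2.resize(s[y0-4:y1+4,x0-4:x1+4],None,fx=8,fy=8,interpolation=cv2.INTER_CUBIC)
r=cv2.matchTemplate(S,T,cv2.TM_CCOEFF_NORMED);_,m,_,l=cv2.minMaxLoc(r);print("board shift px",m,(np.array(l)-32)/8)
a0=cv2.imread("pics/side0.png")
for nm,(x0,y0,x1,y1) in{"Rpost":(282,175,312,230),"base":(330,230,372,290),"onion":(390,170,425,200),"tin":(222,215,255,252),"mug":(188,248,235,302)}.items():
    T=cv2.resize(np.ascontiguousarray(a0[y0:y1,x0:x1]),None,fx=8,fy=8,interpolation=cv2.INTER_CUBIC);S=cv2.resize(s[y0-4:y1+4,x0-4:x1+4],None,fx=8,fy=8,interpolation=cv2.INTER_CUBIC)
    r=cv2.matchTemplate(S,T,cv2.TM_CCOEFF_NORMED);_,m,_,l=cv2.minMaxLoc(r);print(nm,round(m,3),(np.array(l)-32)/8)
w=proj("side",S2W(ST,[(.016,-.075,.2),(.015,-.075,.2)]));print("px per mm x",w[1]-w[0])
E
```

```text
board shift px 0.9980481266975403 [0. 0.]
Rpost 0.997 [0. 0.]
base 0.999 [0. 0.]
onion 0.502 [-0.625 -0.375]
tin 0.999 [0. 0.]
mug 0.999 [0. 0.]
px per mm x [0.34153884 0.19153217]
```

```bash
python3 - <<'E'
from h import *
shot("side","pics/s19.png",180,140,460,320,2.8)
from bench import cams
t=cams.snapshot("top");print(cams.look_for("red_onion",t)[:1])
E
```

```text
[{'bbox': [372.6, 256.6, 26.6, 23.9], 'p': 0.9}]
```

View pics/s19.png

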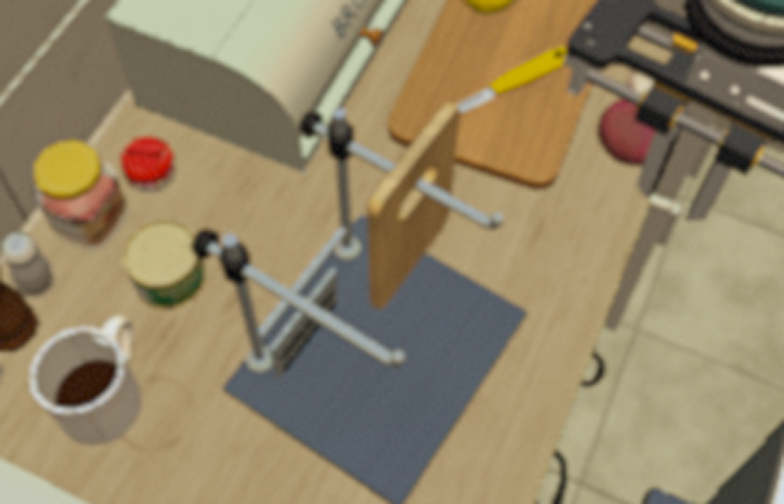

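The gripper just hides the onion in the side view; the top view shows it in place. The board hangs on the right rail, touched by nothing, so I'm handing in the job.

```bash
python3 -c "
from bench import ticket
print(ticket.close_job())"
```

```text
the job is handed in; nothing more can be done
None
```

The board now hangs by its hand hole on the right rail, behind the upturned end and against the back plate. I handed the job in at about 22 s, with the gripper well clear.

**What I did**
- I lifted the board 17.5 mm and drew it off over the left stop, with no contact force.
- I felt for the right rail's height by touching the stop's top with the board's bottom edge. That put the rail about 3 mm below the left one; the later touch on the rail itself said 2.7 mm.
- I threaded the board over the right stop without contact, set it down on the rail and pushed it against the plate. The push met about 4 N, then I released it.

**Last checks**
- The board has not moved in the side picture since it was pressed home, and it matches the expected home position to about 1–2 mm.
- The right post, base, mug and tin show no shift from the first side picture. The gripper hid the onion there, but the top view has it within about 3 px of where it was.

**What disagreed**
- **Fingertip height:** The fingertips are about 36 mm higher than the reported tool height suggests. My first grasp closed in the air above the board, and the closed fingers touched its top edge at about 4 N. I corrected for this from that touch and the pictures.
- **Right rail height:** My first reading from the pictures put it 8–11 mm low. The touches, and a closer look at the rail in the side view, gave about 2–3 mm, and I used the touch value.
- **Contact with the plate:** It came at x = 15.6 mm in my estimate of the stand's frame, against 17 mm expected, which is within my error in locating the stand.

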